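# Make up a lift package in the shoe riveting jig

## Task

Make up the pony's lift package ready for riveting: swing the jig's clamp back clear of the pocket, put the soapstone marker that was left in the pocket away in the green tray, then stack the parts flat and square in the pocket, every toe towards the red mark: the bright steel shoe first, then every blue rim pad on the bench, and the amber frog pad on top, frog upwards. Finish by bringing the clamp down so that its rubber tip presses firmly on the frog; leave the brush, the hammer, the worn shoes and the rest of the bench alone.

Things in the scene. Friction and masses are not known exactly. Their poses are not given: they have to be found in the camera images.
- jig: Riveting jig fixed to the bench: dark steel plate 10 mm thick, 145 x 144 mm, narrower behind under the clamp; six bright locating blocks, tops 49 mm above the bench with sloped inner edges, stand round a shoe-shaped pocket. Origin: underside of the plate, centre of the pocket; +x from the clamp across the pocket to the red toe mark painted on the plate 47 to 73 mm from the origin; z up
- pocket (a point): Centre of the pocket floor, 10 mm above the bench; axes as the jig's. Every part's origin belongs straight above it. The pocket is the shoe's outline with about 2 mm to spare all round. For fingers, the blocks leave 53 mm open outside the toe (jig y -26 to +26 mm) and 44 mm open beside each branch (jig x -18 to +26 mm)
- toe_seat (a point): Point on the jig plate, 45.5 mm from the pocket centre along jig +x, over which every part's toe point belongs
- clamp (a joint): Hold-down clamp angle (rad): 0 = steel arm level over the pocket (along jig +x) and orange handle straight up; grows as the handle is pushed back away from the pocket and the arm rises; at pi/2 the arm is upright and the handle points along jig -x; stop at 1.75. Clear of the pocket from 1.3. Stiff: stays where left, takes 0.5 N m (7 N at 70 mm)
- clamp_pivot (a point): The clamp's hinge axis (along jig y), 92 mm behind the pocket centre, 66 mm above the bench. From it the arm (bar 16 mm wide, 14 mm thick, its centre line through the axis) reaches 92 mm and the handle (round, 16 mm across, at a right angle to the arm) runs from 30 to 96 mm
- clamp_tip: Black rubber tip, a 14 mm ball on a stem under the arm, 86 mm from the pivot; origin at its lowest point, 30 mm below the arm's centre line (36 mm above the bench at clamp 0). Sprung: gives up to 8 mm along its stem at 1.5 N per mm. Once it has met the frog, a push of about 15 N down on the arm near its end sets the clamp
- shoe: Bright steel pony shoe, 8 mm thick, 0.22 kg, U-shaped, open at the heels, 92 x 92 mm, web 18 mm wide. The toe web is straight across for 31 mm, its middle 36 mm along +x from the origin; the branches' middles lie 37 mm either side of the x axis (32 mm at the heels). Origin: centre of the underside; +x towards the closed toe, +z up
- pad: Amber plastic frog pad: full plate in the shoe's outline (92 x 92 mm), 4 mm thick, 0.09 kg, on top a raised brown ridge (the frog), 24 mm wide in y with parallel sides from x -32 to +12 mm, then a point to +24 mm; its flat top lies 18 mm above the underside. Origin: centre of the underside; +x towards the rounded toe, where the frog points; +z up
- marker: Grey soapstone marker, 95 x 13 x 8 mm, 25 g, left lying on the jig plate in the pocket under the clamp. Origin: centre of the underside; x along its length
- tray: Green open tool tray, fixed, 150 x 80 mm outside, 24 mm high, walls 4 mm thick, floor 4 mm, empty. Origin: centre of the underside; x along its length
- brush: Bystander: brass-bristled brush with beech handle, 200 x 28 mm, 29 mm high, handle along x
- pritchel: Bystander: blued steel pritchel, 190 mm long, 16 mm thick, lying along x
- keg_shoe_a: Bystander: large worn brown keg shoe, about 110 mm long and wide, 10 mm thick
- keg_shoe_b: Bystander: the other large worn brown keg shoe, the same size
- hammer: Bystander: hammer 300 mm long
- rivet_tin: Bystander: small round aluminium tin, 48 mm across, 50 mm high
- rim1: Blue plastic rim pad, 6 mm thick, 40 g (one to three are on the bench; the others are absent), U-shaped, open at the heels, 92 x 92 mm, web 18 mm wide. The toe web is straight across for 31 mm, its middle 36 mm along +x from the origin; the branches' middles lie 37 mm either side of the x axis (32 mm at the heels). Origin: centre of the underside; +x towards the closed toe, +z up
- rim2: Blue plastic rim pad, 6 mm thick, 40 g (one to three are on the bench; the others are absent), U-shaped, open at the heels, 92 x 92 mm, web 18 mm wide. The toe web is straight across for 31 mm, its middle 36 mm along +x from the origin; the branches' middles lie 37 mm either side of the x axis (32 mm at the heels). Origin: centre of the underside; +x towards the closed toe, +z up
- rim3: Blue plastic rim pad, 6 mm thick, 40 g (one to three are on the bench; the others are absent), U-shaped, open at the heels, 92 x 92 mm, web 18 mm wide. The toe web is straight across for 31 mm, its middle 36 mm along +x from the origin; the branches' middles lie 37 mm either side of the x axis (32 mm at the heels). Origin: centre of the underside; +x towards the closed toe, +z up
- shoe_toe (a point): The outer edge of the toe of shoe at its underside, 45.5 mm along +x from its origin
- rim1_toe (a point): The outer edge of the toe of rim1 at its underside, 45.5 mm along +x from its origin
- rim2_toe (a point): The outer edge of the toe of rim2 at its underside, 45.5 mm along +x from its origin
- rim3_toe (a point): The outer edge of the toe of rim3 at its underside, 45.5 mm along +x from its origin
- pad_toe (a point): The outer edge of the toe of pad at its underside, 45.5 mm along +x from its origin
Things that resemble listed ones, but are neither listed nor needed, are in the scene too. What is shaped like the rim1 but pink or yellow is not meant. What is meant by the shoe is not pink, and is the larger of those in its own colour.

How it is judged (in metres and radians):
On the way, in this order (a step that is already met when the one before it is completed fails the run):
1. the clamp is swung back clear of the pocket (value of joint clamp above 1.1 rad), for 0.2 s.
2. the shoe lies flat in the pocket, toe to the mark (horizontal distance between shoe and pocket below 0.005 m and horizontal distance between shoe_toe and toe_seat below 0.006 m and angle between shoe's own z axis and vertical below 0.05 rad and z of shoe in the frame of jig between 0.007 and 0.0125 m), for 0.2 s.
3. every rim pad lies flat on the shoe, toe to the mark (horizontal distance between each of rim1, rim2, rim3 and pocket below 0.005 m and horizontal distance between each of rim1_toe, rim2_toe, rim3_toe and toe_seat below 0.006 m and angle between each of rim1, rim2, rim3's own z axis and vertical below 0.05 rad and z of rim1 in the frame of jig between 0.0155 and 0.0325 m and z of each of rim1, rim2, rim3 in the frame of shoe above 0.006 m and z of rim2 in the frame of jig between 0.0155 and 0.0325 m and z of rim3 in the frame of jig between 0.0155 and 0.0325 m), for 0.2 s.
4. the frog pad lies flat on top of them, toe to the mark (horizontal distance between pad and pocket below 0.005 m and horizontal distance between pad_toe and toe_seat below 0.006 m and angle between pad's own z axis and vertical below 0.05 rad and z of pad in the frame of jig between 0.0215 and 0.0385 m and z of pad in the frame of rim1 above 0.004 m and z of pad in the frame of rim2 above 0.004 m and z of pad in the frame of rim3 above 0.004 m), for 0.2 s.
At the end, for the whole second after the job is handed in: Shoe, all rim pads present and frog pad stacked in that order in the pocket, each flat within 0.05 rad, centre within 5 mm of the pocket centre, toe within 6 mm of the toe seat; the clamp tip presses on the frog pad with over 2 N; the marker rests in the tray (all of step 2 and all of step 3 and all of step 4 and x of marker in the frame of tray between -0.071 and 0.071 m and y of marker in the frame of tray between -0.036 and 0.036 m and z of marker in the frame of tray below 0.02 m and linear speed of each of marker, pad below 0.02 m/s and contact force between clamp_tip and pad above 2 N); the robot touches nothing.
It fails at once if a bystander on the bench (brush, pritchel, worn shoes, hammer, tin) is moved more than 4 cm (distance of any of brush, pritchel, keg_shoe_a, keg_shoe_b, hammer, rivet_tin from where it was at the start of the episode above 0.04 m).
Of rim1, rim2, rim3 only 1 to 3 are there at a start; the rules pass over those that are not, and their reading is None.
At some moment in a run one of shoe, rim1, rim2, rim3, pad may be knocked a few centimetres aside while the robot is not near it.
It also fails if it takes over 210 s, if anything falls off the work surface, if the arm or the gripper's body presses on something with over 40 N, if the wrist force passes 120 N, or if a joint passes its speed limit or range.

## Robot

A 6-joint arm with a two-finger parallel gripper is mounted at the origin on the work surface. World frame = base frame: x ahead of the robot, y to its left, z up, the work surface at z = 0. Lengths are in m, angles in degrees, forces in N, time in s.
With the tool pointing down it reaches from about 0.4 to 0.825 m from the base axis. Payload 7 kg.
Tool frame: the origin (TCP) lies on the centre line of the jaws, within the pads' length; the fingertips stand 11 mm ahead of it and the grasp point (between the pads) lies 8 mm behind it; z points along the fingers, y is the direction in which the jaws open and shut (so a half turn about z gives the same grasp; the last joint's range is limited). The gripper opens to 88 mm and grips with 3 to 60 N. Pads are 19 mm wide; open, the fingers measure 130 mm over their backs; the gripper's body (78 mm by 193 mm) begins 47 mm behind the grasp point.
Start: joints at [-58.035, 20.546, 0.682, 0, -70.136, -16.507], TCP at [0.18, -0.651, 0.238] pointing down, gripper open.
Joint ranges: [-176.03, 176.03], [-82.01, 121.73], [-58.28, 71.71], [-173.87, 95.51], [-174.79, -0.11], [-173.66, 173.66]. Speed limits (degrees/s): [136.94, 136.94, 172.46, 180, 180, 180].

## Interface

Orientations are given as [roll, pitch, yaw] about the fixed x, y, z axes, in that order (R = Rz(yaw) Ry(pitch) Rx(roll)).
In Python, from plant import ctrl, cams, order gives the robot as it stands.
- The arm moves only by the tool jog_arm, never from a script. Its argument "motion" is a list of rows, each an object with "offset": the shift along the tool's x, y, z in mm, a list of three; "roll": the turn about the tool's z in rad; "hand": the finger opening in mm, from 0 to 87.6. A call has 1 to 20 rows; each row is the pose to reach, as a shift and turn from the pose commanded when the call began, along the tool's axes at that moment; what a row does not reach only later rows make up. A row lasts 1/12 s, in which the tool goes at most 41.7 mm and 7.16 degrees, less where a joint would pass 70% of its speed; a pose out of reach is approached as far as the arm can. A call with a gripper value outside its range is refused whole. The fingers move at their own pace and stop on an object; the grip force is fixed at half the most. Time passes only in rows, so rows that repeat a pose let the fingers close. It gives the time, the measured TCP pose, the force and the opening at its end, in the units of the state.
- ctrl.get_obs(): the state, without advancing time (a new reading comes with each control period).
- cams.snapshot(name): name is "side" or "top" or "wrist"; returns a dict with "img" (400x640x3 uint8, red, green, blue), "K" (3x3 intrinsics, pixels), "D" ([k1, k2, p1, p2, k3] as OpenCV has them; the pictures are not rectified), "cam_to_world" (4x4, takes a point from camera to world coordinates); the wrist camera has in their place "T_tool_cam" (4x4, takes a point from camera to tool coordinates, whose origin is the TCP and whose axes are the flange's). Camera axes: x right, y down, z forward; pixel columns grow to the right and rows downward; lengths in m; the calibration is good to about 2 mm. A picture is of the moment at which its call begins: read the wrist's pose just before it. There is no depth.
- order.close_job(): hands the job in, once; it reports no verdict.
The state is a dict: "clock": time; "joint_pos": joint angles; "qvel": joint speeds; "tau": joint torques, N m; "tool_pos": TCP position; "orientation": TCP orientation; "force": force on the tool from outside, world axes, zero at the start; "moment": the same for the moment, N m; "opening": finger opening in m.
Only numpy, scipy, OpenCV 4.12 (cv2) and the standard library are available. Lean on these libraries where they do the work, as an engineer would, in place of code of your own. Each camera call takes 0.05 s, during which the arm holds its last target. There are 200 camera calls.

## Working session

There is one attempt and no reset: what is moved stays moved. The work goes in short steps, Python scripts to look and compute and a tool call to move; the robot and the scene stay as the last step left them, time stands still between calls to the robot, and variables do not carry over. Pictures are saved under pics/ and viewed, about 12 in all and at most 16, crops included, and the job is handed in when it is done.

Besides the shell and the picture viewer there is one more tool, called after "Call:" as name(argument=value, ...), one argument or row to a line, values as JSON. jog_arm: Moves the arm, as the interface text tells. Its arguments: {"type":"object","properties":{"motion":{"type":"array"}},"required":["motion"]}

```bash
ls; mkdir -p pics; cat > h.py <<'E'
import numpy as np, cv2
from plant import ctrl, cams, order
from scipy.spatial.transform import Rotation as R
def tool():
    o=ctrl.get_obs(); T=np.eye(4); T[:3,:3]=R.from_euler('xyz',o['orientation'],degrees=True).as_matrix(); T[:3,3]=o['tool_pos']; return T
def snap(n,f):
    T=tool(); s=cams.snapshot(n); cv2.imwrite('pics/%s.png'%f,s['img'][...,::-1])
    C=np.array(s['cam_to_world']) if 'cam_to_world' in s else T@np.array(s['T_tool_cam'])
    np.savez('pics/%s.npz'%f,K=s['K'],D=s['D'],C=C); return s['img']
def px(f,uv,z):
    d=np.load('pics/%s.npz'%f); uv=np.array(uv,float).reshape(-1,1,2); z=np.broadcast_to(z,len(uv))
    n=cv2.undistortPoints(uv,d['K'],d['D']).reshape(-1,2); r=np.c_[n,np.ones(len(n))]@d['C'][:3,:3].T; c=d['C'][:3,3]
    return c+r*((z-c[2])/r[:,2])[:,None]
def proj(f,P):
    d=np.load('pics/%s.npz'%f); W=np.linalg.inv(d['C']); return cv2.projectPoints(np.array(P,float),cv2.Rodrigues(W[:3,:3])[0],W[:3,3],d['K'],np.array(d['D']))[0].reshape(-1,2)
def st():
    o=ctrl.get_obs(); print({k:np.round(o[k],4).tolist() for k in ('clock','tool_pos','orientation','force','opening','joint_pos')})
E
python3 - <<'E'
from h import *
st(); snap('top','top0'); snap('side','side0')
for n in('top0','side0'):
    d=np.load(f'pics/{n}.npz'); print(d['C'].round(3).tolist(),d['K'].tolist())
print(np.round(cams.snapshot('wrist')['T_tool_cam'],4).tolist())
a=cv2.imread('pics/top0.png'); cv2.imwrite('pics/t0.png',cv2.resize(a,(800,500)))
E
```

```text
pics
{'clock': 0.0, 'tool_pos': [0.1797, -0.6501, 0.2366], 'orientation': [179.9067, -0.0093, -164.5483], 'force': [0.7023, -0.4969, -0.0164], 'opening': 0.0877, 'joint_pos': [-58.036, 20.5906, 0.6338, -0.0188, -70.1352, -16.5059]}
[[0.022, -0.996, 0.089, 0.383], [-1.0, -0.024, -0.012, -0.035], [0.014, -0.089, -0.996, 1.711], [0.0, 0.0, 0.0, 1.0]] [[473.05035883766567, 0.0, 317.54165237708213], [0.0, 473.05035883766567, 198.87112562015926], [0.0, 0.0, 1.0]]
[[0.984, -0.131, 0.118, 0.34], [-0.177, -0.697, 0.695, -1.154], [-0.009, -0.705, -0.709, 1.173], [0.0, 0.0, 0.0, 1.0]] [[434.50664869286464, 0.0, 317.9261004814437], [0.0, 434.50664869286464, 203.39472660964657], [0.0, 0.0, 1.0]]
[[0.0002, -0.9573, -0.2892, 0.0792], [1.0, 0.0002, 0.0003, 0.0005], [-0.0002, -0.2892, 0.9573, -0.1474], [0.0, 0.0, 0.0, 1.0]]
```

View pics/top0.png

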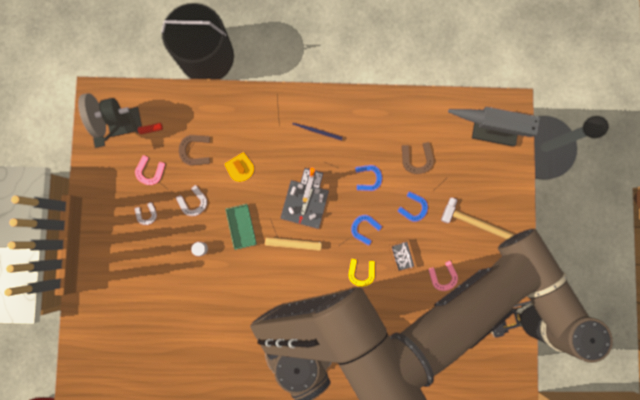

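View pics/side0.png

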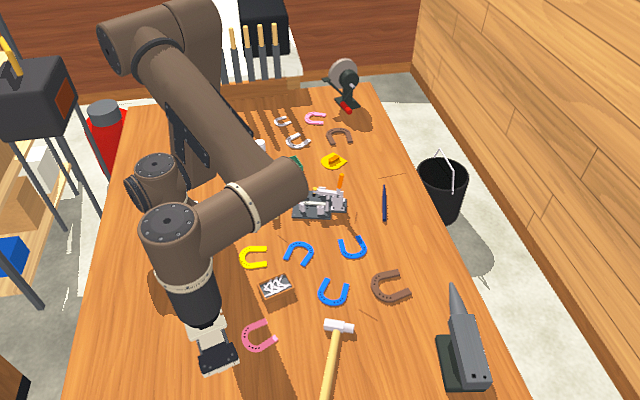

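Top view: jig at (308,200) with its clamp up-image, shoe (193,202), pad (240,165), blue rims (369,178), (413,207), (367,229), tray (240,227). I'll enlarge it.

```bash
python3 - <<'E'
from h import *
a=cv2.imread('pics/top0.png')
l=cv2.resize(a[140:260,170:330],None,fx=5,fy=5,interpolation=cv2.INTER_CUBIC)
r=cv2.resize(a[155:255,330:440],None,fx=5,fy=5,interpolation=cv2.INTER_CUBIC)
cv2.imwrite('pics/cl.png',l); cv2.imwrite('pics/cr.png',r)
E
```

```text
(no output)
```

View pics/cl.png

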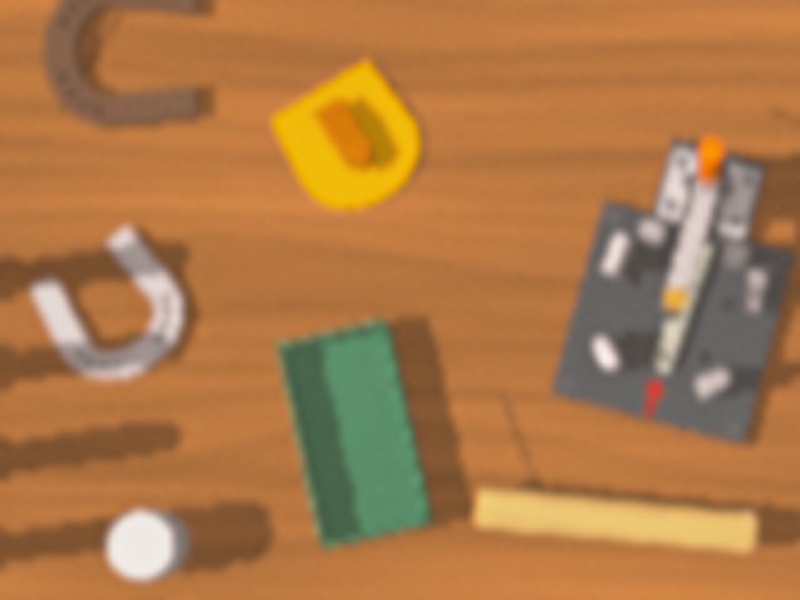

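View pics/cr.png

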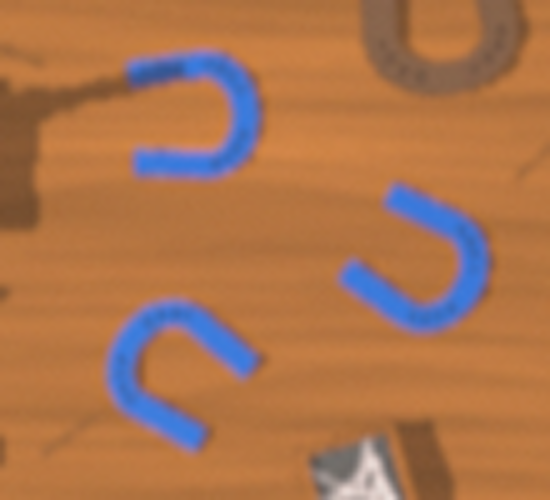

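```bash
python3 - <<'E'
from h import *
L=lambda *p:[(170+u/5-.4,140+v/5-.4) for u,v in p]
Rr=lambda *p:[(330+u/5-.4,155+v/5-.4) for u,v in p]
def yaw(d): return np.degrees(np.arctan2(d[1],d[0])).round(1)
def show(n,uv,z): print(n,px('top0',uv,z)[:,:2].round(3).tolist())
pl=px('top0',L((555,393),(748,440),(608,203),(795,250)),.01);print('plate',pl.round(3).tolist(),yaw(pl[0]-pl[2]),yaw(pl[1]-pl[3]), yaw(pl[0]-pl[1])-90)
show('red',L((657,382),(650,410)),.01)
show('handle top,tip armend',L((711,143)),.162);show('armend',L((675,299)),.073)
show('marker',L((710,250),(668,372)),.018)
def U(n,uv,z):
    p=px('top0',uv,z); h=(p[0]+p[1])/2; d=p[2]-h; l=np.linalg.norm(d); print(n,'len',l.round(3),'heelsep',np.linalg.norm(p[0]-p[1]).round(3),'ctr',(p[2]-d/l*.0455)[:2].round(3),'yaw',yaw(d))
U('shoe',L((122,236),(46,287),(150,370)),.008) # toe guess
U('rimA',Rr((130,73),(135,163),(262,115)),.006)
U('rimB',Rr((397,190),(347,272),(477,310)),.006)
U('rimC',Rr((253,370),(200,443),(123,325)),.006)
U('pad',L((272,122),(368,60),(390,195)),.004)
show('tray',L((280,345),(385,320),(430,523),(325,546)),.024)
show('brush',L((475,508),(757,532)),.02)
E
```

```text
plate [[0.463, 0.076, 0.01], [0.433, -0.063, 0.01], [0.602, 0.042, 0.01], [0.571, -0.094, 0.01]] 166.1 167.4 -12.400000000000006
red [[0.473, 0.003], [0.453, 0.007]]
handle top,tip armend [[0.624, -0.032]]
armend [[0.528, -0.01]]
marker [[0.568, -0.033], [0.48, -0.005]]
shoe len 0.093 heelsep 0.065 ctr [0.511 0.392] yaw -146.6
rimA len 0.094 heelsep 0.066 ctr [ 0.618 -0.243] yaw -87.3
rimB len 0.095 heelsep 0.07 ctr [ 0.508 -0.409] yaw -126.0
rimC len 0.095 heelsep 0.065 ctr [ 0.437 -0.226] yaw 53.0
pad len 0.092 heelsep 0.083 ctr [0.642 0.227] yaw -144.5
tray [[0.492, 0.272], [0.512, 0.198], [0.368, 0.161], [0.351, 0.235]]
brush [[0.38, 0.13], [0.367, -0.071]]
```

```bash
cat >> h.py <<'E'
def go(*pts):
    "offset (tool axes, mm) and roll to world x,y,z,yaw deg; keeps the present yaw reference"
    T=tool(); y0=ctrl.get_obs()['orientation'][2]
    for x,y,z,yw in pts:
        o=T[:3,:3].T@(np.array([x,y,z])-T[:3,3])*1000
        print((x,y,z,yw),'offset',o.round(1).tolist(),'roll',round(float(np.radians(-((yw-y0+180)%360-180))),3))
E
python3 -c "
from h import *
go((.55,-.016,.24,166.9))"
```

```text
(0.55, -0.016, 0.24, 166.9) offset [-525.8, 512.7, -2.6] roll 0.498
```

Call:
jog_arm(
  motion=[
    {"offset": [-526,513,-3],"roll": 0.498,"hand": 0},
    {"offset": [-526,513,-3],"roll": 0.498,"hand": 0},
    {"offset": [-526,513,-3],"roll": 0.498,"hand": 0},
    {"offset": [-526,513,-3],"roll": 0.498,"hand": 0},
    {"offset": [-526,513,-3],"roll": 0.498,"hand": 0},
    {"offset": [-526,513,-3],"roll": 0.498,"hand": 0},
    {"offset": [-526,513,-3],"roll": 0.498,"hand": 0},
    {"offset": [-526,513,-3],"roll": 0.498,"hand": 0},
    {"offset": [-526,513,-3],"roll": 0.498,"hand": 0},
    {"offset": [-526,513,-3],"roll": 0.498,"hand": 0},
    {"offset": [-526,513,-3],"roll": 0.498,"hand": 0},
    {"offset": [-526,513,-3],"roll": 0.498,"hand": 0},
    {"offset": [-526,513,-3],"roll": 0.498,"hand": 0},
    {"offset": [-526,513,-3],"roll": 0.498,"hand": 0},
    {"offset": [-526,513,-3],"roll": 0.498,"hand": 0},
    {"offset": [-526,513,-3],"roll": 0.498,"hand": 0},
    {"offset": [-526,513,-3],"roll": 0.498,"hand": 0},
    {"offset": [-526,513,-3],"roll": 0.498,"hand": 0},
    {"offset": [-526,513,-3],"roll": 0.498,"hand": 0},
    {"offset": [-526,513,-3],"roll": 0.498,"hand": 0},
  ],
)

```text
clock: 1.82
tool_pos: [0.5505, -0.0143, 0.2398]
orientation: [-180.0, -0.1, 167.1]
force: [-1.2, -0.9, 0.4]
opening: 0.0003
```

```bash
python3 -c "
from h import *
st(); snap('wrist','w1'); print(np.load('pics/w1.npz')['K'].round(0).tolist())"
```

```text
{'clock': 1.8167, 'tool_pos': [0.5505, -0.0143, 0.2398], 'orientation': [-179.9666, -0.0708, 167.0741], 'force': [-1.2454, -0.8979, 0.3706], 'opening': 0.0003, 'joint_pos': [18.889, 8.8252, -14.8852, -0.0098, -66.3674, -121.8109]}
[[358.0, 0.0, 327.0], [0.0, 358.0, 206.0], [0.0, 0.0, 1.0]]
```

View pics/w1.png

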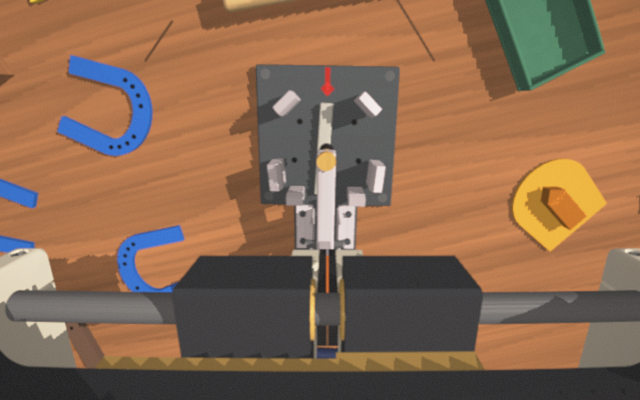

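```bash
python3 - <<'E'
from h import *
p=px('w1',[(256,65),(399,67),(260,206),(391,206),(327,67),(328,95)],.01)
print(p.round(4).tolist())
x=(p[0]+p[1]-p[2]-p[3]);print('yaw',np.degrees(np.arctan2(x[1],x[0])), np.linalg.norm(p[0]-p[1]),np.linalg.norm(p[0]-p[2]))
d=x/np.linalg.norm(x); print('org from mark',p[4]-.073*d,p[5]-.047*d)
print('ctr x plate',p[:4].mean(0))
m=px('w1',[(326,103),(326,146)],.018);print('marker',m.round(4).tolist())
ar=px('w1',[(326,160)],.073);print('armend',ar)
E
```

```text
[[0.4255, -0.0578, 0.01], [0.459, 0.0801, 0.01], [0.5669, -0.0938, 0.01], [0.5992, 0.047, 0.01], [0.4433, 0.0104, 0.01], [0.4695, 0.0054, 0.01]]
yaw 166.21938622569425 0.14186884285458112 0.14597035202040404
org from mark [ 0.51415285 -0.00703521  0.01      ] [ 0.51518089 -0.00582876  0.01      ]
ctr x plate [ 0.51265463 -0.00613602  0.01      ]
marker [[0.4766, 0.0017, 0.018], [0.5182, -0.0079, 0.018]]
armend [[ 0.52351995 -0.0089054   0.073     ]]
```

Call:
jog_arm(
  motion=[
    {"offset": [-30,0,40],"roll": 0,"hand": 0},
    {"offset": [-30,0,97],"roll": 0,"hand": 0},
    {"offset": [-30,0,97],"roll": 0,"hand": 0},
    {"offset": [-30,0,97],"roll": 0,"hand": 0},
    {"offset": [-50,0,97],"roll": 0,"hand": 0},
    {"offset": [-62,0,97],"roll": 0,"hand": 0},
    {"offset": [-74,0,98],"roll": 0,"hand": 0},
    {"offset": [-82,0,103],"roll": 0,"hand": 0},
    {"offset": [-90,0,108],"roll": 0,"hand": 0},
    {"offset": [-97,0,114],"roll": 0,"hand": 0},
    {"offset": [-103,0,121],"roll": 0,"hand": 0},
    {"offset": [-108,0,129],"roll": 0,"hand": 0},
    {"offset": [-112,0,137],"roll": 0,"hand": 0},
    {"offset": [-114,0,146],"roll": 0,"hand": 0},
    {"offset": [-116,0,155],"roll": 0,"hand": 0},
    {"offset": [-116,0,162],"roll": 0,"hand": 0},
    {"offset": [-116,0,162],"roll": 0,"hand": 0},
    {"offset": [-116,0,162],"roll": 0,"hand": 0},
    {"offset": [-116,0,162],"roll": 0,"hand": 0},
  ],
)

```text
clock: 3.45
tool_pos: [0.6636, -0.0428, 0.0804]
orientation: [180.0, 0.1, 166.9]
force: [-0.1, -1.6, 1.8]
opening: 0.0004
```

Call:
jog_arm(
  motion=[
    {"offset": [0,0,-40],"roll": 0,"hand": 0},
    {"offset": [0,0,-80],"roll": 0,"hand": 0},
    {"offset": [0,0,-120],"roll": 0,"hand": 0},
    {"offset": [0,0,-160],"roll": 0,"hand": 0},
    {"offset": [0,0,-180],"roll": 0,"hand": 0},
    {"offset": [40,0,-180],"roll": 0,"hand": 45},
    {"offset": [80,0,-180],"roll": 0,"hand": 45},
    {"offset": [120,0,-180],"roll": 0,"hand": 45},
    {"offset": [132,0,-150],"roll": 0,"hand": 45},
    {"offset": [132,0,-115],"roll": 0,"hand": 45},
    {"offset": [132,0,-115],"roll": 0,"hand": 45},
    {"offset": [132,0,-115],"roll": 0,"hand": 45},
  ],
)

```text
clock: 4.45
tool_pos: [0.5339, -0.0125, 0.1938]
orientation: [-179.9, -0.1, 167.0]
force: [0.6, -0.6, 0.9]
opening: 0.0408
```

```bash
python3 -c "
from h import *
st(); snap('wrist','w2')"
```

```text
{'clock': 4.45, 'tool_pos': [0.5339, -0.0125, 0.1938], 'orientation': [-179.9244, -0.0935, 166.9531], 'force': [0.6194, -0.5845, 0.875], 'opening': 0.0408, 'joint_pos': [19.7128, 9.3296, -20.6464, 0.015, -60.1435, -122.7671]}
```

View pics/w2.png

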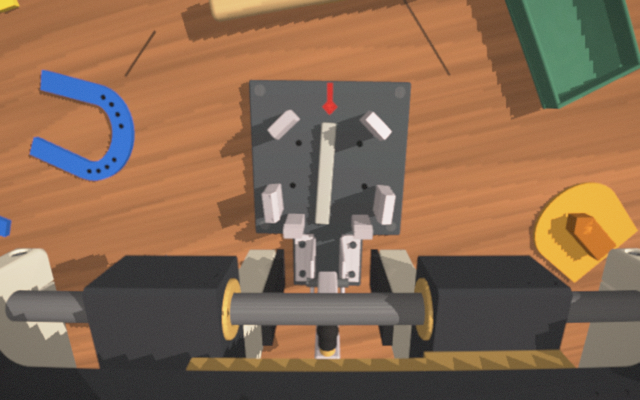

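```bash
python3 - <<'E'
from h import *
p=px('w2',[(249,81),(410,83),(257,233),(400,236),(330,84),(330,114)],.01)
print(p.round(4).tolist())
x=(p[0]+p[1]-p[2]-p[3]);print('yaw',np.degrees(np.arctan2(x[1],x[0])), np.linalg.norm(p[0]-p[1]),np.linalg.norm(p[0]-p[2]))
d=x/np.linalg.norm(x); print('org from mark',p[4]-.073*d,p[5]-.047*d)
print('ctr x plate',p[:4].mean(0))
b=px('w2',[(284,125),(377,126),(273,202),(386,203)],.049);print('blocks',b.round(4).tolist(), ((b[0]+b[1])/2).round(4),((b[2]+b[3])/2).round(4))
m=px('w2',[(329,123),(323,223)],.018);print('marker',m.round(4).tolist(),m.mean(0),np.linalg.norm(m[0]-m[1])); e=m[0]-m[1]; y=np.degrees(np.arctan2(e[1],e[0]))
print(y)
c=m.mean(0); go((c[0],c[1],.1,y),(c[0],c[1],.0225,y))
E
```

```text
[[0.4259, -0.0581, 0.01], [0.4595, 0.0797, 0.01], [0.5649, -0.091, 0.01], [0.5999, 0.0466, 0.01], [0.4446, 0.0108, 0.01], [0.4697, 0.005, 0.01]]
yaw 166.70065316878166 0.1418766913014953 0.1428396162551487
org from mark [ 0.51566351 -0.00601032  0.01      ] [ 0.51546823 -0.00578169  0.01      ]
ctr x plate [ 0.51253265 -0.00569629  0.01      ]
blocks [[0.4682, -0.0327, 0.049], [0.4858, 0.0397, 0.049], [0.5281, -0.0584, 0.049], [0.5506, 0.0352, 0.049]] [0.477  0.0035 0.049 ] [ 0.5394 -0.0116  0.049 ]
marker [[0.4768, 0.0025, 0.018], [0.5666, -0.0241, 0.018]] [ 0.521702   -0.01081408  0.018     ] 0.0937035828514777
163.54598459152655
(np.float64(0.5217019950205579), np.float64(-0.010814080224203907), 0.1, np.float64(163.54598459152655)) offset [13.7, -1.5, 95.0] roll 0.059
(np.float64(0.5217019950205579), np.float64(-0.010814080224203907), 0.0225, np.float64(163.54598459152655)) offset [13.8, -1.5, 172.5] roll 0.059
```

Call:
jog_arm(
  motion=[
    {"offset": [14,-1.5,35],"roll": 0.059,"hand": 34},
    {"offset": [14,-1.5,75],"roll": 0.059,"hand": 34},
    {"offset": [14,-1.5,110],"roll": 0.059,"hand": 34},
    {"offset": [14,-1.5,140],"roll": 0.059,"hand": 34},
    {"offset": [14,-1.5,160],"roll": 0.059,"hand": 34},
    {"offset": [14,-1.5,172],"roll": 0.059,"hand": 34},
    {"offset": [14,-1.5,172],"roll": 0.059,"hand": 34},
    {"offset": [14,-1.5,172],"roll": 0.059,"hand": 0},
    {"offset": [14,-1.5,172],"roll": 0.059,"hand": 0},
    {"offset": [14,-1.5,172],"roll": 0.059,"hand": 0},
    {"offset": [14,-1.5,172],"roll": 0.059,"hand": 0},
    {"offset": [14,-1.5,172],"roll": 0.059,"hand": 0},
    {"offset": [14,-1.5,172],"roll": 0.059,"hand": 0},
  ],
)

```text
clock: 5.58
tool_pos: [0.5216, -0.0104, 0.0223]
orientation: [180.0, 0.1, 163.6]
force: [0.9, -1.0, 3.8]
opening: 0.0125
```

```bash
python3 -c "
from h import *
st(); p=px('top0',[(170+355/5-.4,140+433/5-.4)],.024);print(p)
go((.431,.216,.16,-165.3),(.431,.216,.028,-165.3))"
```

```text
{'clock': 5.5833, 'tool_pos': [0.5216, -0.0104, 0.0223], 'orientation': [179.954, 0.0916, 163.558], 'force': [0.8967, -0.9866, 3.774], 'opening': 0.0125, 'joint_pos': [20.4377, 20.3972, -33.2653, 0.0307, -36.2366, -126.9045]}
[[0.43088521 0.21629757 0.024     ]]
(0.431, 0.216, 0.16, -165.3) offset [150.8, 191.7, -137.8] roll -0.544
(0.431, 0.216, 0.028, -165.3) offset [151.0, 191.5, -5.8] roll -0.544
```

Call:
jog_arm(
  motion=[
    {"offset": [0,0,-40],"roll": 0,"hand": 0},
    {"offset": [0,0,-80],"roll": 0,"hand": 0},
    {"offset": [0,0,-110],"roll": 0,"hand": 0},
    {"offset": [50,64,-130],"roll": -0.2,"hand": 0},
    {"offset": [100,128,-130],"roll": -0.4,"hand": 0},
    {"offset": [151,192,-120],"roll": -0.544,"hand": 0},
    {"offset": [151,192,-110],"roll": -0.544,"hand": 0},
    {"offset": [151,192,-90],"roll": -0.544,"hand": 0},
    {"offset": [151,192,-60],"roll": -0.544,"hand": 0},
    {"offset": [151,192,-30],"roll": -0.544,"hand": 0},
    {"offset": [151,192,-10],"roll": -0.544,"hand": 0},
    {"offset": [151,192,1],"roll": -0.544,"hand": 0},
    {"offset": [151,192,1],"roll": -0.544,"hand": 0},
    {"offset": [151,192,1],"roll": -0.544,"hand": 22},
    {"offset": [151,192,1],"roll": -0.544,"hand": 22},
    {"offset": [151,192,1],"roll": -0.544,"hand": 22},
    {"offset": [151,192,-39],"roll": -0.544,"hand": 22},
    {"offset": [151,192,-80],"roll": -0.544,"hand": 22},
    {"offset": [151,192,-120],"roll": -0.544,"hand": 80},
    {"offset": [151,192,-160],"roll": -0.544,"hand": 80},
  ],
)

```text
clock: 7.25
tool_pos: [0.4301, 0.2158, 0.1848]
orientation: [179.9, 0.1, -165.3]
force: [1.0, 1.7, -0.4]
opening: 0.0305
```

```bash
python3 -c "
from h import *
st(); snap('wrist','w3')
# shoe ctr .511,.392 yaw -146.6
go((.511,.392,.19,-56.6))"
```

```text
{'clock': 7.25, 'tool_pos': [0.4301, 0.2158, 0.1848], 'orientation': [179.942, 0.0908, -165.3176], 'force': [1.047, 1.6632, -0.3891], 'opening': 0.0305, 'joint_pos': [50.1365, 4.5805, -27.5631, 0.0064, -57.7487, -125.4574]}
(0.511, 0.392, 0.19, -56.6) offset [-119.2, 148.3, 5.2] roll -1.896
```

Call:
jog_arm(
  motion=[
    {"offset": [-119,148,-5],"roll": -1.896,"hand": 80},
    {"offset": [-119,148,-5],"roll": -1.896,"hand": 80},
    {"offset": [-119,148,-5],"roll": -1.896,"hand": 80},
    {"offset": [-119,148,-5],"roll": -1.896,"hand": 80},
    {"offset": [-119,148,-5],"roll": -1.896,"hand": 80},
    {"offset": [-119,148,-5],"roll": -1.896,"hand": 80},
    {"offset": [-119,148,-5],"roll": -1.896,"hand": 80},
    {"offset": [-119,148,-5],"roll": -1.896,"hand": 80},
    {"offset": [-119,148,-5],"roll": -1.896,"hand": 80},
    {"offset": [-119,148,-5],"roll": -1.896,"hand": 80},
    {"offset": [-119,148,-5],"roll": -1.896,"hand": 80},
    {"offset": [-119,148,-5],"roll": -1.896,"hand": 80},
    {"offset": [-119,148,-5],"roll": -1.896,"hand": 80},
    {"offset": [-119,148,-5],"roll": -1.896,"hand": 80},
    {"offset": [-119,148,-5],"roll": -1.896,"hand": 80},
    {"offset": [-119,148,-5],"roll": -1.896,"hand": 80},
    {"offset": [-119,148,-5],"roll": -1.896,"hand": 80},
    {"offset": [-119,148,-5],"roll": -1.896,"hand": 80},
  ],
)

```text
clock: 8.8
tool_pos: [0.5078, 0.3895, 0.1873]
orientation: [-179.9, 0.0, -56.9]
force: [0.2, 0.8, -1.2]
opening: 0.0801
```

```bash
python3 -c "
from h import *
st(); snap('wrist','w4')
a=cv2.imread('pics/w3.png');b=cv2.imread('pics/w4.png');cv2.imwrite('pics/c4.png',np.vstack([b[:265],cv2.resize(a,(480,300))[:,:].copy() if 0 else cv2.copyMakeBorder(cv2.resize(a[:260],None,fx=.9,fy=.9),0,0,0,64,0)]))"
```

```text
{'clock': 8.8, 'tool_pos': [0.5078, 0.3895, 0.1873], 'orientation': [-179.9498, 0.023, -56.892], 'force': [0.2335, 0.7651, -1.1743], 'opening': 0.0801, 'joint_pos': [54.9314, 19.2342, -8.0484, -0.003, -62.6623, -21.822]}
```

View pics/c4.png

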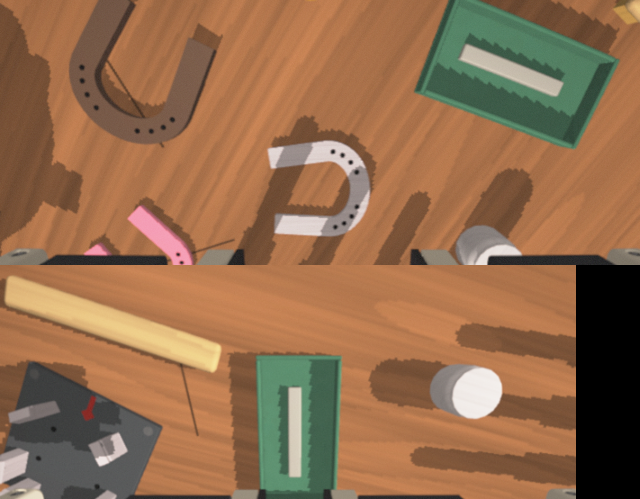

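```bash
cat >> h.py <<'E'
def U(f,uv,z):
    "heel end mid 1, heel end mid 2, toe outer mid -> centre, yaw"
    p=px(f,uv,z); h=(p[0]+p[1])/2; s=p[0]-p[1]; n=np.array([-s[1],s[0],0]); n/=np.linalg.norm(n); d=p[2]-h
    if n@d<0:n=-n
    l=n@d; c=h+n*(l/2); yw=np.degrees(np.arctan2(n[1],n[0])); yd=np.degrees(np.arctan2(d[1],d[0]))
    print('len',l.round(4),'sep',np.linalg.norm(s).round(4),'ctr',c[:2].round(4),'yaw heels',yw.round(1),'yaw toe',yd.round(1)); return c,n,yw
E
python3 -c "
from h import *
c,n,y=U('w4',[(269,158),(275,225),(370,190)],.008)
print('widths',px('w4',[(325,141),(338,237)],.008))
g=c+.036*n; go((g[0],g[1],.11,y+90),(g[0],g[1],.0135,y+90))"
```

```text
len 0.0924 sep 0.0654 ctr [0.5091 0.3969] yaw heels -144.4 yaw toe -145.4
widths [[0.53101638 0.3561888  0.008     ]
 [0.46953642 0.42737156 0.008     ]]
(np.float64(0.4798061366659376), np.float64(0.3760004931597832), 0.11, np.float64(-54.434453013045385)) offset [-3.9, 30.9, 77.1] roll -0.042
(np.float64(0.4798061366659376), np.float64(0.3760004931597832), 0.0135, np.float64(-54.434453013045385)) offset [-3.8, 30.9, 173.6] roll -0.042
```

Call:
jog_arm(
  motion=[
    {"offset": [-4,31,40],"roll": -0.033,"hand": 44},
    {"offset": [-4,31,77],"roll": -0.033,"hand": 44},
    {"offset": [-4,31,110],"roll": -0.033,"hand": 44},
    {"offset": [-4,31,140],"roll": -0.033,"hand": 44},
    {"offset": [-4,31,160],"roll": -0.033,"hand": 44},
    {"offset": [-4,31,174],"roll": -0.033,"hand": 44},
    {"offset": [-4,31,174],"roll": -0.033,"hand": 44},
    {"offset": [-4,31,174],"roll": -0.033,"hand": 0},
    {"offset": [-4,31,174],"roll": -0.033,"hand": 0},
    {"offset": [-4,31,174],"roll": -0.033,"hand": 0},
    {"offset": [-4,31,174],"roll": -0.033,"hand": 0},
    {"offset": [-4,31,174],"roll": -0.033,"hand": 0},
    {"offset": [-4,31,174],"roll": -0.033,"hand": 0},
    {"offset": [-4,31,134],"roll": -0.033,"hand": 0},
    {"offset": [-4,31,94],"roll": -0.033,"hand": 0},
    {"offset": [-4,31,54],"roll": -0.033,"hand": 0},
    {"offset": [-4,31,14],"roll": -0.033,"hand": 0},
    {"offset": [-4,31,14],"roll": -0.033,"hand": 0},
  ],
)

```text
clock: 10.35
tool_pos: [0.4826, 0.3789, 0.1815]
orientation: [-179.3, 0.1, -54.7]
force: [1.6, 2.3, -0.1]
opening: 0.0174
```

```bash
python3 -c "
from h import *
st(); snap('wrist','w5'); d=np.array([-.9724,.2334]); g=np.array([.5155,-.006])+.036*d; print(g)
go((g[0],g[1],.175,-103.5))"
```

```text
{'clock': 10.35, 'tool_pos': [0.4826, 0.3789, 0.1815], 'orientation': [-179.2747, 0.1236, -54.6923], 'force': [1.5951, 2.2696, -0.0793], 'opening': 0.0174, 'joint_pos': [56.4423, 16.7421, -12.5521, 0.1688, -59.9849, -21.2189]}
[0.4804936 0.0024024]
(np.float64(0.48049359999999997), np.float64(0.002402399999999999), 0.175, -103.5) offset [306.2, 217.3, 0.0] roll 0.851
```

View pics/w5.png

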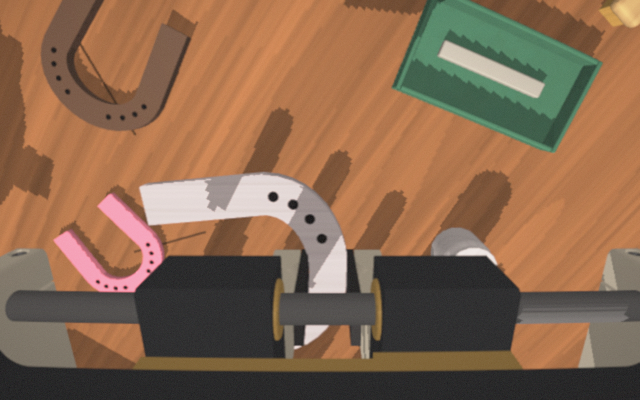

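```bash
python3 -c "
from h import *
T=np.eye(4); T=tool()
p=px('w5',[(262,173),(205,178),(140,187),(149,224),(347,260)],.1815-.0055)
print(((p-T[:3,3])@T[:3,:3]*1000).round(1))"
```

```text
[[ 46.6 -29.6   1.8]
 [ 44.4 -55.    2. ]
 [ 40.2 -84.9   2.2]
 [ 22.7 -83.3   2.3]
 [  5.3   8.1   1.5]]
```

Call:
jog_arm(
  motion=[
    {"offset": [306,217,0],"roll": 0.851,"hand": 0},
    {"offset": [306,217,0],"roll": 0.851,"hand": 0},
    {"offset": [306,217,0],"roll": 0.851,"hand": 0},
    {"offset": [306,217,0],"roll": 0.851,"hand": 0},
    {"offset": [306,217,0],"roll": 0.851,"hand": 0},
    {"offset": [306,217,0],"roll": 0.851,"hand": 0},
    {"offset": [306,217,0],"roll": 0.851,"hand": 0},
    {"offset": [306,217,0],"roll": 0.851,"hand": 0},
    {"offset": [306,217,0],"roll": 0.851,"hand": 0},
    {"offset": [306,217,0],"roll": 0.851,"hand": 0},
    {"offset": [306,217,0],"roll": 0.851,"hand": 0},
    {"offset": [306,217,0],"roll": 0.851,"hand": 0},
    {"offset": [306,217,0],"roll": 0.851,"hand": 0},
    {"offset": [306,217,0],"roll": 0.851,"hand": 0},
  ],
)

```text
clock: 11.57
tool_pos: [0.4788, 0.0018, 0.1722]
orientation: [180.0, -0.0, -103.4]
force: [0.7, 0.1, -1.6]
opening: 0.0175
```

```bash
python3 -c "
from h import *
st()
go((.4805,.0024,.065,-103.5),(.4805,.0024,.024,-103.5))"
```

```text
{'clock': 11.5667, 'tool_pos': [0.4788, 0.0018, 0.1722], 'orientation': [179.9694, -0.0102, -103.4365], 'force': [0.6701, 0.1105, -1.5647], 'opening': 0.0175, 'joint_pos': [23.827, 5.1717, -28.7434, -0.0126, -56.1153, -37.2566]}
(0.4805, 0.0024, 0.065, -103.5) offset [-1.0, -1.6, 107.2] roll 0.001
(0.4805, 0.0024, 0.024, -103.5) offset [-1.0, -1.6, 148.2] roll 0.001
```

Call:
jog_arm(
  motion=[
    {"offset": [-1,-1.6,40],"roll": 0.001,"hand": 0},
    {"offset": [-1,-1.6,80],"roll": 0.001,"hand": 0},
    {"offset": [-1,-1.6,97],"roll": 0.001,"hand": 0},
    {"offset": [-1,-1.6,97],"roll": 0.001,"hand": 0},
    {"offset": [-1,-1.6,97],"roll": 0.001,"hand": 0},
    {"offset": [-1,-1.6,97],"roll": 0.001,"hand": 0},
    {"offset": [-1,-1.6,97],"roll": 0.001,"hand": 0},
  ],
)

```text
clock: 12.15
tool_pos: [0.4821, 0.0023, 0.0773]
orientation: [-179.8, 0.1, -103.5]
force: [0.5, -0.2, -1.8]
opening: 0.0173
```

```bash
python3 -c "
from h import *
st(); snap('wrist','w6')
go((.4805,.0024,.065,-103.5),(.4805,.0024,.024,-103.5))"
```

```text
{'clock': 12.15, 'tool_pos': [0.4821, 0.0023, 0.0773], 'orientation': [-179.8436, 0.0953, -103.5146], 'force': [0.4781, -0.1903, -1.8162], 'opening': 0.0173, 'joint_pos': [23.737, 12.3169, -35.2768, 0.028, -42.224, -37.2724]}
(0.4805, 0.0024, 0.065, -103.5) offset [0.1, 1.5, 12.2] roll -0.001
(0.4805, 0.0024, 0.024, -103.5) offset [0.2, 1.6, 53.2] roll -0.001
```

View pics/w6.png

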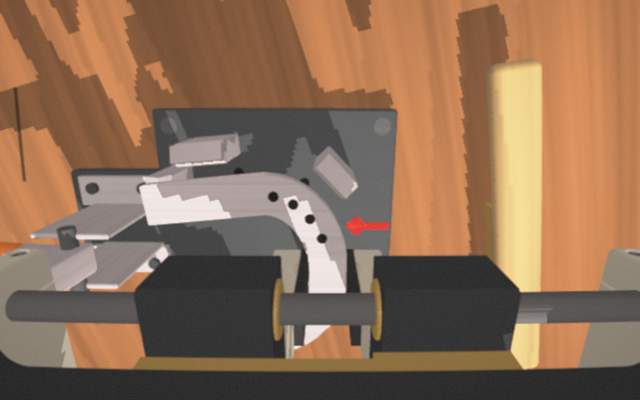

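```bash
python3 -c "
from h import *
T=tool()
p=px('w6',[(346,227),(388,226),(397,109),(387,255)],.01)
print(((p-T[:3,3])@T[:3,:3]*1000).round(1), p.round(4))
d=np.load('pics/w6.npz')
"
```

```text
[[ -0.4  13.   67.2]
 [  0.3  39.8  67.1]
 [ 72.5  41.5  67. ]
 [-19.9  40.2  67.1]] [[ 0.4696  0.0057  0.01  ]
 [ 0.4433  0.0113  0.01  ]
 [ 0.4248 -0.0585  0.01  ]
 [ 0.4477  0.031   0.01  ]]
```

Call:
jog_arm(
  motion=[
    {"offset": [0,1.9,12],"roll": 0,"hand": 0},
    {"offset": [0,1.9,12],"roll": 0,"hand": 0},
    {"offset": [0,1.9,20],"roll": 0,"hand": 0},
    {"offset": [0,1.9,28],"roll": 0,"hand": 0},
    {"offset": [0,1.9,36],"roll": 0,"hand": 0},
    {"offset": [0,1.9,44],"roll": 0,"hand": 0},
    {"offset": [0,1.9,51],"roll": 0,"hand": 0},
    {"offset": [0,1.9,51],"roll": 0,"hand": 0},
    {"offset": [0,1.9,51],"roll": 0,"hand": 0},
  ],
)

```text
clock: 12.95
tool_pos: [0.4785, 0.0017, 0.024]
orientation: [179.9, -0.0, -103.6]
force: [0.1, 0.0, -1.7]
opening: 0.0175
```

Call:
jog_arm(
  motion=[
    {"offset": [0,0,0],"roll": 0,"hand": 38},
    {"offset": [0,0,0],"roll": 0,"hand": 38},
    {"offset": [0,0,0],"roll": 0,"hand": 38},
    {"offset": [0,0,-35],"roll": 0,"hand": 38},
    {"offset": [0,0,-75],"roll": 0,"hand": 38},
    {"offset": [0,0,-115],"roll": 0,"hand": 38},
    {"offset": [-30,-20,-155],"roll": 0,"hand": 38},
    {"offset": [-60,-20,-165],"roll": 0,"hand": 38},
    {"offset": [-60,-20,-165],"roll": 0,"hand": 38},
    {"offset": [-60,-20,-165],"roll": 0,"hand": 38},
    {"offset": [-60,-20,-165],"roll": 0,"hand": 38},
  ],
)

```text
clock: 13.87
tool_pos: [0.5118, 0.0556, 0.1894]
orientation: [180.0, 0.0, -103.6]
force: [0.0, -0.9, -0.6]
opening: 0.0378
```

```bash
python3 -c "
from h import *
st(); snap('wrist','w7'); snap('top','top7')
go((.618,-.243,.20,2.7))"
```

```text
{'clock': 13.8667, 'tool_pos': [0.5118, 0.0556, 0.1894], 'orientation': [179.9753, 0.0095, -103.5569], 'force': [0.0452, -0.9217, -0.5914], 'opening': 0.0378, 'joint_pos': [28.0549, 7.6753, -23.2848, -0.0274, -59.052, -41.5977]}
(0.618, -0.243, 0.2, 2.7) offset [264.4, -173.6, -11.2] roll -1.855
```

View pics/w7.png

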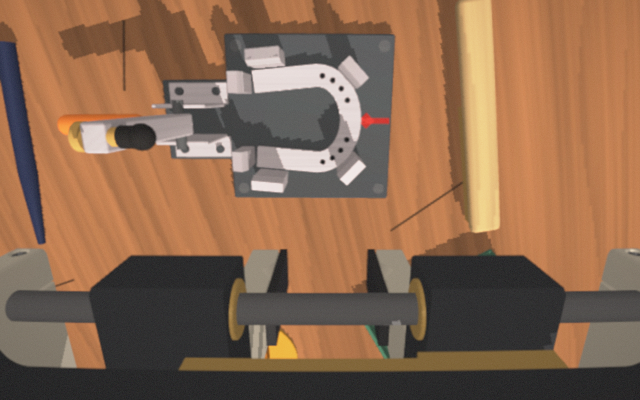

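```bash
cat >> h.py <<'E'
from scipy.optimize import minimize
def uma(full=False):
    t=np.linspace(0,np.pi/2,12)
    o=np.c_[8+38*np.cos(t),15.5+30.5*np.sin(t)]; i=np.c_[8+19.5*np.cos(t),12+16*np.sin(t)]
    if full: h=np.r_[o,[[-46,41]]]; return np.r_[h,h[::-1]*[1,-1]]
    h=np.r_[o,[[-46,41],[-46,23]],i[::-1]]; return np.r_[h,h[::-1]*[1,-1]]
def fit(f,mask,z,x0,full=False,clean=True):
    "fit outline to image mask; x0=(x,y,yawdeg)"
    def iou(q):
        c,s=np.cos(np.radians(q[2])),np.sin(np.radians(q[2])); m=uma(full)/1000
        P=np.c_[m@np.array([[c,s],[-s,c]])+np.array(q[:2])/1000,np.full(len(m),z)]
        im=np.zeros(mask.shape,np.uint8); cv2.fillPoly(im,[np.round(proj(f,P)*16).astype(int)],1,shift=4)
        return -(im&mask).sum()/((im|mask)>0).sum()
    q0=np.array([x0[0]*1000,x0[1]*1000,x0[2]]); best=None
    for dy in(-10,0,10):
        r=minimize(iou,q0+[0,0,dy],method='Nelder-Mead',options=dict(initial_simplex=q0+[0,0,dy]+np.array([[0,0,0],[12,0,0],[0,12,0],[0,0,12]])))
        if best is None or r.fun<best.fun: best=r
    q=best.x; print('fit ctr',(q[:2]/1000).round(4),'yaw',q[2].round(1),'iou',round(-best.fun,3)); return q[0]/1000,q[1]/1000,q[2]
def blue(f,near,z=.006,lo=(100,120,60),hi=(125,255,255),rows=255):
    im=cv2.imread(f'pics/{f}.png'); m=cv2.inRange(cv2.cvtColor(im,cv2.COLOR_BGR2HSV),lo,hi); m[rows:]=0
    n,l,s,c=cv2.connectedComponentsWithStats(m); k=[i for i in range(1,n) if s[i,4]>60]
    for i in k: w=px(f,[c[i]],z)[0]; print('comp',w[:2].round(3),s[i,4])
    i=min(k,key=lambda i:np.hypot(*(px(f,[c[i]],z)[0][:2]-np.array(near)))); return (l==i).astype(np.uint8)
def grab(q,view=.19):
    c,s=np.cos(np.radians(q[2])),np.sin(np.radians(q[2])); g=(q[0]+.036*c,q[1]+.036*s); go((*g,.11,q[2]+90),(*g,.0125,q[2]+90))
E
python3 -c "
from h import *
U('w7',[(252,80),(257,159),(362,120)],.018)
blue('top7',(.6,-.24),rows=400)"
```

```text
len 0.0936 sep 0.0673 ctr [ 0.5123 -0.0068] yaw heels 167.0 yaw toe 166.7
comp [ 0.618 -0.245] 179
comp [ 0.513 -0.41 ] 192
comp [ 0.437 -0.223] 229
```

Call:
jog_arm(
  motion=[
    {"offset": [264,-174,0],"roll": -1.855,"hand": 44},
    {"offset": [264,-174,0],"roll": -1.855,"hand": 44},
    {"offset": [264,-174,0],"roll": -1.855,"hand": 44},
    {"offset": [264,-174,0],"roll": -1.855,"hand": 44},
    {"offset": [264,-174,0],"roll": -1.855,"hand": 44},
    {"offset": [264,-174,0],"roll": -1.855,"hand": 44},
    {"offset": [264,-174,0],"roll": -1.855,"hand": 44},
    {"offset": [264,-174,0],"roll": -1.855,"hand": 44},
    {"offset": [264,-174,0],"roll": -1.855,"hand": 44},
    {"offset": [264,-174,0],"roll": -1.855,"hand": 44},
    {"offset": [264,-174,0],"roll": -1.855,"hand": 44},
    {"offset": [264,-174,0],"roll": -1.855,"hand": 44},
    {"offset": [264,-174,0],"roll": -1.855,"hand": 44},
    {"offset": [264,-174,0],"roll": -1.855,"hand": 44},
    {"offset": [264,-174,0],"roll": -1.855,"hand": 44},
    {"offset": [264,-174,0],"roll": -1.855,"hand": 44},
    {"offset": [264,-174,0],"roll": -1.855,"hand": 44},
    {"offset": [264,-174,0],"roll": -1.855,"hand": 44},
    {"offset": [264,-174,0],"roll": -1.855,"hand": 44},
  ],
)

```text
clock: 15.55
tool_pos: [0.619, -0.2422, 0.189]
orientation: [-180.0, 0.1, 2.5]
force: [-0.1, 0.2, 0.7]
opening: 0.0442
```

```bash
python3 -c "
from h import *
st(); snap('wrist','w8')
m=blue('w8',(.618,-.243)); grab(fit('w8',m,.006,(.618,-.243,-87)))"
```

```text
{'clock': 15.55, 'tool_pos': [0.619, -0.2422, 0.189], 'orientation': [-179.9917, 0.0573, 2.5362], 'force': [-0.122, 0.2081, 0.748], 'opening': 0.0442, 'joint_pos': [-4.6016, 21.4365, -4.4947, -0.0012, -64.1267, 97.1383]}
comp [ 0.617 -0.241] 3994
comp [ 0.558 -0.391] 337
fit ctr [ 0.6919 -0.3375] yaw -80.6 iou -0.0
(np.float64(0.6978332090869492), np.float64(-0.37303054473014813), 0.11, np.float64(9.4444444444444)) offset [72.8, 134.3, 79.1] roll -0.12
(np.float64(0.6978332090869492), np.float64(-0.37303054473014813), 0.0125, np.float64(9.4444444444444)) offset [72.9, 134.3, 176.6] roll -0.12h.py:42: RuntimeWarning: overflow encountered in scalar negative
  return -(im&mask).sum()/((im|mask)>0).sum()
```

```bash
sed -i 's/return -(im&mask).sum()/return -float((im\&mask).sum())/' h.py; python3 -c "
from h import *
m=blue('w8',(.618,-.243)); grab(fit('w8',m,.006,(.618,-.243,-87)))
s=cv2.imread('pics/w7.png'); g=cv2.inRange(s,(130,130,130),(255,255,255)); 
"
```

```text
comp [ 0.617 -0.241] 3994
comp [ 0.558 -0.391] 337
fit ctr [ 0.6147 -0.2359] yaw -85.9 iou 0.877
(np.float64(0.6172139182368687), np.float64(-0.27180654564245077), 0.11, np.float64(4.053879568943586)) offset [-3.2, 29.5, 79.2] roll -0.026
(np.float64(0.6172139182368687), np.float64(-0.27180654564245077), 0.0125, np.float64(4.053879568943586)) offset [-3.1, 29.5, 176.7] roll -0.026
```

Call:
jog_arm(
  motion=[
    {"offset": [-3,29.5,40],"roll": -0.026,"hand": 44},
    {"offset": [-3,29.5,80],"roll": -0.026,"hand": 44},
    {"offset": [-3,29.5,115],"roll": -0.026,"hand": 44},
    {"offset": [-3,29.5,145],"roll": -0.026,"hand": 44},
    {"offset": [-3,29.5,165],"roll": -0.026,"hand": 44},
    {"offset": [-3,29.5,175],"roll": -0.026,"hand": 44},
    {"offset": [-3,29.5,175],"roll": -0.026,"hand": 44},
    {"offset": [-3,29.5,175],"roll": -0.026,"hand": 44},
    {"offset": [-3,29.5,175],"roll": -0.026,"hand": 0},
    {"offset": [-3,29.5,175],"roll": -0.026,"hand": 0},
    {"offset": [-3,29.5,175],"roll": -0.026,"hand": 0},
    {"offset": [-3,29.5,175],"roll": -0.026,"hand": 0},
    {"offset": [-3,29.5,175],"roll": -0.026,"hand": 0},
    {"offset": [-3,29.5,175],"roll": -0.026,"hand": 0},
  ],
)

```text
clock: 16.77
tool_pos: [0.6181, -0.2716, 0.015]
orientation: [180.0, -0.0, 4.2]
force: [-0.3, -0.0, 1.9]
opening: 0.0166
```

```bash
python3 -c "
from h import *
st()
go((.479,.002,.175,-103.5))"
```

```text
{'clock': 16.7667, 'tool_pos': [0.6181, -0.2716, 0.015], 'orientation': [179.9868, -0.0377, 4.1961], 'force': [-0.2761, -0.0463, 1.9244], 'opening': 0.0166, 'joint_pos': [-7.2164, 31.9728, -12.9027, 0.0078, -45.0849, 101.407]}
(0.479, 0.002, 0.175, -103.5) offset [-118.6, -283.0, -160.1] roll 1.88
```

Call:
jog_arm(
  motion=[
    {"offset": [0,0,0],"roll": 0,"hand": 30},
    {"offset": [0,0,0],"roll": 0,"hand": 30},
    {"offset": [0,0,2],"roll": 0,"hand": 30},
    {"offset": [0,0,3],"roll": 0,"hand": 30},
    {"offset": [0,0,3],"roll": 0,"hand": 0},
    {"offset": [0,0,3],"roll": 0,"hand": 0},
    {"offset": [0,0,3],"roll": 0,"hand": 0},
    {"offset": [0,0,3],"roll": 0,"hand": 0},
    {"offset": [0,0,3],"roll": 0,"hand": 0},
  ],
)

```text
clock: 17.52
tool_pos: [0.6178, -0.2716, 0.0114]
orientation: [-180.0, 0.0, 4.2]
force: [-0.6, -0.5, 1.4]
opening: 0.0171
```

```bash
python3 -c "
from h import *
st()"
```

```text
{'clock': 17.5167, 'tool_pos': [0.6178, -0.2716, 0.0114], 'orientation': [-179.9969, 0.0079, 4.1913], 'force': [-0.5764, -0.4556, 1.3572], 'opening': 0.0171, 'joint_pos': [-7.2165, 32.2218, -13.0362, -0.0021, -44.7504, 101.4093]}
```

Call:
jog_arm(
  motion=[
    {"offset": [0,0,-30],"roll": 0,"hand": 0},
    {"offset": [0,0,-70],"roll": 0,"hand": 0},
    {"offset": [0,0,-110],"roll": 0,"hand": 0},
    {"offset": [-119,-283,-165],"roll": 1.88,"hand": 0},
    {"offset": [-119,-283,-165],"roll": 1.88,"hand": 0},
    {"offset": [-119,-283,-165],"roll": 1.88,"hand": 0},
    {"offset": [-119,-283,-165],"roll": 1.88,"hand": 0},
    {"offset": [-119,-283,-165],"roll": 1.88,"hand": 0},
    {"offset": [-119,-283,-165],"roll": 1.88,"hand": 0},
    {"offset": [-119,-283,-165],"roll": 1.88,"hand": 0},
    {"offset": [-119,-283,-165],"roll": 1.88,"hand": 0},
    {"offset": [-119,-283,-165],"roll": 1.88,"hand": 0},
    {"offset": [-119,-283,-165],"roll": 1.88,"hand": 0},
    {"offset": [-119,-283,-165],"roll": 1.88,"hand": 0},
    {"offset": [-119,-283,-165],"roll": 1.88,"hand": 0},
    {"offset": [-119,-283,-165],"roll": 1.88,"hand": 0},
    {"offset": [-119,-283,-165],"roll": 1.88,"hand": 0},
    {"offset": [-119,-283,-165],"roll": 1.88,"hand": 0},
    {"offset": [-119,-283,-165],"roll": 1.88,"hand": 0},
    {"offset": [-119,-283,-165],"roll": 1.88,"hand": 0},
  ],
)

```text
clock: 19.18
tool_pos: [0.4783, 0.002, 0.1765]
orientation: [180.0, 0.0, -103.7]
force: [-0.3, -0.4, -0.9]
opening: 0.0172
```

```bash
python3 -c "
from h import *
st(); go((.479,.002,.1,-103.5))"
```

```text
{'clock': 19.1833, 'tool_pos': [0.4783, 0.002, 0.1765], 'orientation': [179.9878, 0.0069, -103.7211], 'force': [-0.3103, -0.367, -0.9085], 'opening': 0.0172, 'joint_pos': [23.8693, 4.8463, -28.4739, -0.0155, -56.6853, -37.5819]}
(0.479, 0.002, 0.1, -103.5) offset [-0.2, -0.7, 76.5] roll -0.004
```

```bash
cat >> h.py <<'E'
def hand(f,lo=(100,120,60),hi=(125,255,255),dz=-.0054):
    T=tool(); snap('wrist',f); im=cv2.imread(f'pics/{f}.png'); m=cv2.inRange(cv2.cvtColor(im,cv2.COLOR_BGR2HSV),lo,hi); m[256:]=0
    n,l,s,c=cv2.connectedComponentsWithStats(m); i=1+s[1:,4].argmax(); v,u=np.nonzero(l==i)
    p=(px(f,np.c_[u,v],T[2,3]+dz)-T[:3,3])@T[:3,:3]*1000
    print('area',s[i,4],'max x',np.percentile(p[:,0],99.8).round(1),'min y',np.percentile(p[:,1],.2).round(1))
    for y in(-75,-65,-55,-45,-35): k=abs(p[:,1]-y)<2; print(y,p[k,0].min().round(1) if k.any() else None,p[k,0].max().round(1) if k.any() else None)
E
python3 -c "
from h import *
hand('w9')"
```

```text
area 7526 max x 48.7 min y -72.2
-75 None None
-65 29.6 45.7
-55 30.0 46.5
-45 30.5 47.4
-35 31.5 48.3
```

View pics/w9.png

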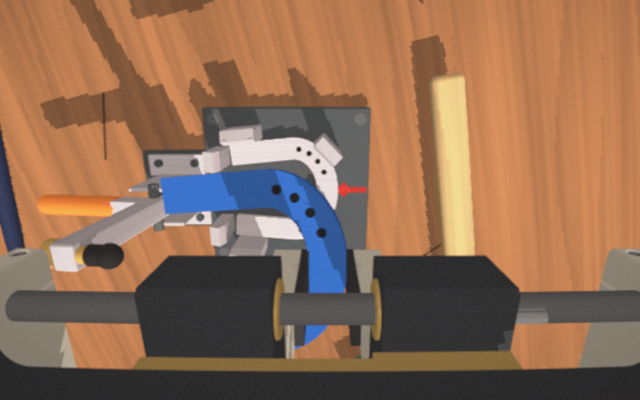

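```bash
python3 -c "
from h import *
T=tool()
for dz in(-.0054,-.010,-.015,-.02):
    p=(px('w9',[(162,179),(165,213),(215,173),(262,170)],T[2,3]+dz)-T[:3,3])@T[:3,:3]*1000; print(dz,p.round(1)[:,:2].tolist())
"
```

```text
-0.0054 [[45.2, -71.4], [29.4, -72.2], [47.6, -47.6], [48.8, -27.0]]
-0.01 [[44.1, -73.6], [28.0, -74.4], [46.7, -49.1], [47.9, -27.8]]
-0.015 [[43.1, -75.9], [26.4, -76.8], [45.7, -50.7], [47.0, -28.8]]
-0.02 [[42.0, -78.3], [24.8, -79.2], [44.7, -52.3], [46.0, -29.7]]
```

Call:
jog_arm(
  motion=[
    {"offset": [-0.7,-0.5,40],"roll": -0.004,"hand": 0},
    {"offset": [-0.7,-0.5,75],"roll": -0.004,"hand": 0},
    {"offset": [-0.7,-0.5,90],"roll": -0.004,"hand": 0},
    {"offset": [-0.7,-0.5,100],"roll": -0.004,"hand": 0},
    {"offset": [-0.7,-0.5,110],"roll": -0.004,"hand": 0},
    {"offset": [-0.7,-0.5,120],"roll": -0.004,"hand": 0},
    {"offset": [-0.7,-0.5,128],"roll": -0.004,"hand": 0},
    {"offset": [-0.7,-0.5,136],"roll": -0.004,"hand": 0},
    {"offset": [-0.7,-0.5,142],"roll": -0.004,"hand": 0},
    {"offset": [-0.7,-0.5,146],"roll": -0.004,"hand": 0},
    {"offset": [-0.7,-0.5,146],"roll": -0.004,"hand": 0},
    {"offset": [-0.7,-0.5,146],"roll": -0.004,"hand": 0},
  ],
)

```text
clock: 20.23
tool_pos: [0.4796, 0.0027, 0.0308]
orientation: [-180.0, 0.0, -103.3]
force: [0.3, 1.6, 1.4]
opening: 0.0173
```

Call:
jog_arm(
  motion=[
    {"offset": [0,0,0],"roll": 0,"hand": 38},
    {"offset": [0,0,0],"roll": 0,"hand": 38},
    {"offset": [0,0,0],"roll": 0,"hand": 38},
    {"offset": [0,0,-35],"roll": 0,"hand": 38},
    {"offset": [0,0,-75],"roll": 0,"hand": 38},
    {"offset": [0,0,-115],"roll": 0,"hand": 38},
    {"offset": [-30,-20,-155],"roll": 0,"hand": 38},
    {"offset": [-60,-20,-160],"roll": 0,"hand": 38},
    {"offset": [-60,-20,-160],"roll": 0,"hand": 38},
    {"offset": [-60,-20,-160],"roll": 0,"hand": 38},
    {"offset": [-60,-20,-160],"roll": 0,"hand": 38},
  ],
)

```text
clock: 21.15
tool_pos: [0.5116, 0.0562, 0.19]
orientation: [179.9, -0.0, -103.3]
force: [-0.8, -0.2, -1.1]
opening: 0.038
```

```bash
python3 -c "
from h import *
st(); snap('wrist','w10'); snap('top','top10')
m=blue('w10',(.515,-.006),z=.024); q=fit('w10',m,.024,(.514,-.006,166.7))
blue('top10',(.5,-.4),rows=400)
print(q); 
a=cv2.imread('pics/w10.png'); cv2.imwrite('pics/w10c.png',cv2.resize(a[0:230,60:440],None,fx=2,fy=2))
go((.437,-.223,.19,143))"
```

```text
{'clock': 21.15, 'tool_pos': [0.5116, 0.0562, 0.19], 'orientation': [179.9355, -0.0255, -103.2721], 'force': [-0.7909, -0.1821, -1.0677], 'opening': 0.038, 'joint_pos': [28.1325, 7.6668, -23.2022, -0.0275, -59.1963, -41.3905]}
comp [ 0.51 -0.01] 5318
fit ctr [ 0.5152 -0.0072] yaw 166.8 iou 0.89
comp [ 0.512 -0.014] 241
comp [ 0.512 -0.411] 193
comp [ 0.437 -0.223] 230
(np.float64(0.5151899671430092), np.float64(-0.007153588815038517), np.float64(166.8013596464338))
(0.437, -0.223, 0.19, 143) offset [288.3, 8.2, 0.0] roll 1.984
```

View pics/w10c.png

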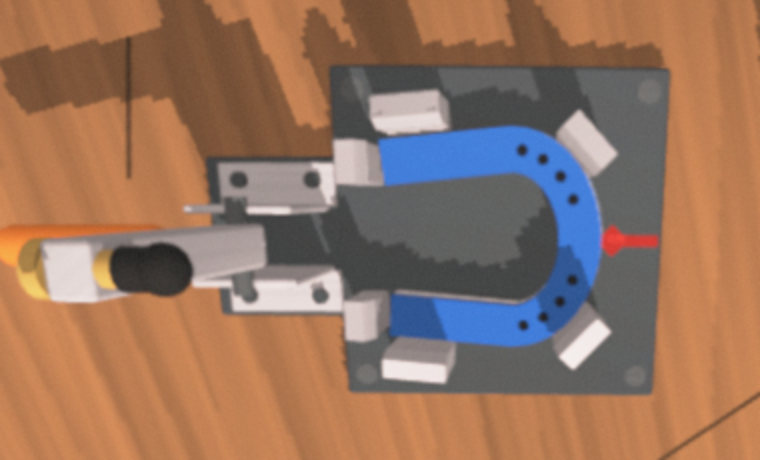

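Call:
jog_arm(
  motion=[
    {"offset": [288,8,0],"roll": 1.984,"hand": 44},
    {"offset": [288,8,0],"roll": 1.984,"hand": 44},
    {"offset": [288,8,0],"roll": 1.984,"hand": 44},
    {"offset": [288,8,0],"roll": 1.984,"hand": 44},
    {"offset": [288,8,0],"roll": 1.984,"hand": 44},
    {"offset": [288,8,0],"roll": 1.984,"hand": 44},
    {"offset": [288,8,0],"roll": 1.984,"hand": 44},
    {"offset": [288,8,0],"roll": 1.984,"hand": 44},
    {"offset": [288,8,0],"roll": 1.984,"hand": 44},
    {"offset": [288,8,0],"roll": 1.984,"hand": 44},
    {"offset": [288,8,0],"roll": 1.984,"hand": 44},
    {"offset": [288,8,0],"roll": 1.984,"hand": 44},
    {"offset": [288,8,0],"roll": 1.984,"hand": 44},
    {"offset": [288,8,0],"roll": 1.984,"hand": 44},
    {"offset": [288,8,0],"roll": 1.984,"hand": 44},
    {"offset": [288,8,0],"roll": 1.984,"hand": 44},
    {"offset": [288,8,0],"roll": 1.984,"hand": 44},
    {"offset": [288,8,0],"roll": 1.984,"hand": 44},
    {"offset": [288,8,0],"roll": 1.984,"hand": 44},
  ],
)

```text
clock: 22.83
tool_pos: [0.4379, -0.2223, 0.1902]
orientation: [-180.0, -0.0, 143.2]
force: [-0.3, -0.4, -0.3]
opening: 0.044
```

```bash
python3 -c "
from h import *
st(); snap('wrist','w11')
m=blue('w11',(.437,-.226)); grab(fit('w11',m,.006,(.437,-.226,53)))"
```

```text
{'clock': 22.8333, 'tool_pos': [0.4379, -0.2223, 0.1902], 'orientation': [-179.9759, -0.0372, 143.2148], 'force': [-0.348, -0.3866, -0.2813], 'opening': 0.044, 'joint_pos': [-3.929, 5.3452, -25.9065, 0.0, -58.7927, -122.8562]}
comp [0.518 0.008] 4749
comp [ 0.43 -0.22] 4087
fit ctr [ 0.4282 -0.2256] yaw 56.8 iou 0.879
(np.float64(0.447963579546764), np.float64(-0.19548718516220243), 0.11, np.float64(146.77610060232865)) offset [8.1, 27.4, 80.3] roll -0.063
(np.float64(0.447963579546764), np.float64(-0.19548718516220243), 0.0125, np.float64(146.77610060232865)) offset [8.0, 27.5, 177.8] roll -0.063
```

Call:
jog_arm(
  motion=[
    {"offset": [8,27.5,40],"roll": -0.063,"hand": 44},
    {"offset": [8,27.5,80],"roll": -0.063,"hand": 44},
    {"offset": [8,27.5,115],"roll": -0.063,"hand": 44},
    {"offset": [8,27.5,145],"roll": -0.063,"hand": 44},
    {"offset": [8,27.5,165],"roll": -0.063,"hand": 44},
    {"offset": [8,27.5,175],"roll": -0.063,"hand": 44},
    {"offset": [8,27.5,178],"roll": -0.063,"hand": 44},
    {"offset": [8,27.5,178],"roll": -0.063,"hand": 44},
    {"offset": [8,27.5,178],"roll": -0.063,"hand": 44},
  ],
)

```text
clock: 23.63
tool_pos: [0.4486, -0.1954, 0.0126]
orientation: [-180.0, -0.0, 146.7]
force: [0.0, -0.0, 0.3]
opening: 0.0443
```

Call:
jog_arm(
  motion=[
    {"offset": [0,0,1],"roll": 0,"hand": 44},
    {"offset": [0,0,1],"roll": 0,"hand": 0},
    {"offset": [0,0,1],"roll": 0,"hand": 0},
    {"offset": [0,0,1],"roll": 0,"hand": 0},
    {"offset": [0,0,1],"roll": 0,"hand": 0},
    {"offset": [0,0,1],"roll": 0,"hand": 0},
    {"offset": [0,0,1],"roll": 0,"hand": 0},
    {"offset": [0,0,-30],"roll": 0,"hand": 0},
    {"offset": [0,0,-70],"roll": 0,"hand": 0},
    {"offset": [0,0,-110],"roll": 0,"hand": 0},
    {"offset": [0,0,-150],"roll": 0,"hand": 0},
    {"offset": [0,0,-165],"roll": 0,"hand": 0},
    {"offset": [0,0,-165],"roll": 0,"hand": 0},
    {"offset": [0,0,-165],"roll": 0,"hand": 0},
  ],
)

```text
clock: 24.8
tool_pos: [0.4489, -0.1952, 0.1786]
orientation: [179.9, 0.1, 146.6]
force: [-0.3, 0.5, -1.3]
opening: 0.0173
```

```bash
python3 -c "
from h import *
st(); hand('w12'); go((.479,.002,.177,-103.4))"
```

```text
{'clock': 24.8, 'tool_pos': [0.4489, -0.1952, 0.1786], 'orientation': [179.9027, 0.1206, 146.6316], 'force': [-0.3125, 0.5026, -1.2762], 'opening': 0.0173, 'joint_pos': [-0.4514, 5.7384, -27.1483, -0.0193, -56.9592, -122.9064]}
area 8185 max x 45.3 min y -82.4
-75 23.4 41.8
-65 24.4 42.7
-55 24.9 43.6
-45 25.9 44.4
-35 26.8 45.3
(0.479, 0.002, 0.177, -103.4) offset [82.6, 181.6, 0.4] roll -1.919
```

Call:
jog_arm(
  motion=[
    {"offset": [83,181.6,0],"roll": -1.919,"hand": 0},
    {"offset": [83,181.6,0],"roll": -1.919,"hand": 0},
    {"offset": [83,181.6,0],"roll": -1.919,"hand": 0},
    {"offset": [83,181.6,0],"roll": -1.919,"hand": 0},
    {"offset": [83,181.6,0],"roll": -1.919,"hand": 0},
    {"offset": [83,181.6,0],"roll": -1.919,"hand": 0},
    {"offset": [83,181.6,0],"roll": -1.919,"hand": 0},
    {"offset": [83,181.6,0],"roll": -1.919,"hand": 0},
    {"offset": [83,181.6,0],"roll": -1.919,"hand": 0},
    {"offset": [83,181.6,0],"roll": -1.919,"hand": 0},
    {"offset": [83,181.6,0],"roll": -1.919,"hand": 0},
    {"offset": [83,181.6,0],"roll": -1.919,"hand": 0},
    {"offset": [83,181.6,0],"roll": -1.919,"hand": 0},
    {"offset": [83,181.6,0],"roll": -1.919,"hand": 0},
    {"offset": [83,181.6,0],"roll": -1.919,"hand": 0},
    {"offset": [83,181.6,0],"roll": -1.919,"hand": 0},
    {"offset": [83,181.6,0],"roll": -1.919,"hand": 0},
    {"offset": [83,181.6,0],"roll": -1.919,"hand": 0},
    {"offset": [83,181.6,0],"roll": -1.919,"hand": 0},
  ],
)

```text
clock: 26.43
tool_pos: [0.4786, 0.0018, 0.1766]
orientation: [179.9, -0.1, -103.5]
force: [-0.3, 0.4, -0.9]
opening: 0.0176
```

```bash
python3 -c "
from h import *
st(); go((.479,.002,.037,-103.4))"
```

```text
{'clock': 26.4333, 'tool_pos': [0.4786, 0.0018, 0.1766], 'orientation': [179.9098, -0.0578, -103.5244], 'force': [-0.3327, 0.3721, -0.9104], 'opening': 0.0176, 'joint_pos': [23.8393, 4.9287, -28.3621, -0.0105, -56.8159, -37.3581]}
(0.479, 0.002, 0.037, -103.4) offset [-0.4, -0.6, 139.6] roll -0.002
```

Call:
jog_arm(
  motion=[
    {"offset": [0.5,-0.3,40],"roll": 0,"hand": 0},
    {"offset": [0.5,-0.3,80],"roll": 0,"hand": 0},
    {"offset": [0.5,-0.3,98],"roll": 0,"hand": 0},
    {"offset": [0.5,-0.3,108],"roll": 0,"hand": 0},
    {"offset": [0.5,-0.3,118],"roll": 0,"hand": 0},
    {"offset": [0.5,-0.3,127],"roll": 0,"hand": 0},
    {"offset": [0.5,-0.3,134],"roll": 0,"hand": 0},
    {"offset": [0.5,-0.3,140],"roll": 0,"hand": 0},
    {"offset": [0.5,-0.3,140],"roll": 0,"hand": 0},
    {"offset": [0.5,-0.3,140],"roll": 0,"hand": 0},
  ],
)

```text
clock: 27.27
tool_pos: [0.4793, 0.0014, 0.0375]
orientation: [180.0, -0.0, -103.4]
force: [-0.8, -0.1, 0.0]
opening: 0.0172
```

Call:
jog_arm(
  motion=[
    {"offset": [0,0,0],"roll": 0,"hand": 38},
    {"offset": [0,0,0],"roll": 0,"hand": 38},
    {"offset": [0,0,0],"roll": 0,"hand": 38},
    {"offset": [0,0,-35],"roll": 0,"hand": 38},
    {"offset": [0,0,-75],"roll": 0,"hand": 38},
    {"offset": [0,0,-115],"roll": 0,"hand": 38},
    {"offset": [-30,-20,-150],"roll": 0,"hand": 38},
    {"offset": [-60,-20,-153],"roll": 0,"hand": 38},
    {"offset": [-60,-20,-153],"roll": 0,"hand": 38},
    {"offset": [-60,-20,-153],"roll": 0,"hand": 38},
    {"offset": [-60,-20,-153],"roll": 0,"hand": 38},
  ],
)

```text
clock: 28.18
tool_pos: [0.512, 0.0551, 0.1903]
orientation: [180.0, -0.0, -103.4]
force: [-0.1, -0.9, -0.3]
opening: 0.0381
```

```bash
python3 -c "
from h import *
st(); snap('wrist','w13'); snap('top','top13')
m=blue('w13',(.515,-.006),z=.03); q=fit('w13',m,.03,(.514,-.006,166.7))
blue('top13',(.5,-.4),rows=400)
go((.508,-.409,.19,-36))"
```

```text
{'clock': 28.1833, 'tool_pos': [0.512, 0.0551, 0.1903], 'orientation': [179.9627, -0.0081, -103.384], 'force': [-0.0596, -0.8528, -0.278], 'opening': 0.0381, 'joint_pos': [27.9956, 7.6551, -23.1819, -0.0216, -59.1964, -41.3686]}
comp [ 0.511 -0.008] 5880
fit ctr [ 0.5156 -0.0058] yaw 166.3 iou 0.877
comp [ 0.511 -0.015] 242
comp [ 0.513 -0.411] 190
(0.508, -0.409, 0.19, -36) offset [451.7, -104.0, 0.2] roll -1.177
```

Call:
jog_arm(
  motion=[
    {"offset": [452,-104,0],"roll": -1.177,"hand": 44},
    {"offset": [452,-104,0],"roll": -1.177,"hand": 44},
    {"offset": [452,-104,0],"roll": -1.177,"hand": 44},
    {"offset": [452,-104,0],"roll": -1.177,"hand": 44},
    {"offset": [452,-104,0],"roll": -1.177,"hand": 44},
    {"offset": [452,-104,0],"roll": -1.177,"hand": 44},
    {"offset": [452,-104,0],"roll": -1.177,"hand": 44},
    {"offset": [452,-104,0],"roll": -1.177,"hand": 44},
    {"offset": [452,-104,0],"roll": -1.177,"hand": 44},
    {"offset": [452,-104,0],"roll": -1.177,"hand": 44},
    {"offset": [452,-104,0],"roll": -1.177,"hand": 44},
    {"offset": [452,-104,0],"roll": -1.177,"hand": 44},
    {"offset": [452,-104,0],"roll": -1.177,"hand": 44},
    {"offset": [452,-104,0],"roll": -1.177,"hand": 44},
    {"offset": [452,-104,0],"roll": -1.177,"hand": 44},
    {"offset": [452,-104,0],"roll": -1.177,"hand": 44},
    {"offset": [452,-104,0],"roll": -1.177,"hand": 44},
    {"offset": [452,-104,0],"roll": -1.177,"hand": 44},
  ],
)

```text
clock: 29.78
tool_pos: [0.5092, -0.4076, 0.1909]
orientation: [-180.0, -0.0, -35.9]
force: [-0.3, -0.4, -0.1]
opening: 0.0441
```

```bash
python3 -c "
from h import *
st(); snap('wrist','w14')
m=blue('w14',(.51,-.41)); grab(fit('w14',m,.006,(.508,-.409,-126)))"
```

```text
{'clock': 29.7833, 'tool_pos': [0.5092, -0.4076, 0.1909], 'orientation': [-179.9928, -0.0138, -35.8911], 'force': [-0.2503, -0.3741, -0.099], 'opening': 0.0441, 'joint_pos': [-21.5752, 20.1975, -6.1104, -0.004, -63.677, 75.6858]}
comp [ 0.509 -0.408] 4005
fit ctr [ 0.5097 -0.4023] yaw -120.5 iou 0.878
(np.float64(0.4914578675069336), np.float64(-0.4333142759146538), 0.11, np.float64(-30.5327680195887)) offset [0.6, 31.3, 81.0] roll -0.094
(np.float64(0.4914578675069336), np.float64(-0.4333142759146538), 0.0125, np.float64(-30.5327680195887)) offset [0.5, 31.3, 178.5] roll -0.094
```

Call:
jog_arm(
  motion=[
    {"offset": [0.5,31,40],"roll": -0.094,"hand": 44},
    {"offset": [0.5,31,80],"roll": -0.094,"hand": 44},
    {"offset": [0.5,31,115],"roll": -0.094,"hand": 44},
    {"offset": [0.5,31,145],"roll": -0.094,"hand": 44},
    {"offset": [0.5,31,165],"roll": -0.094,"hand": 44},
    {"offset": [0.5,31,175],"roll": -0.094,"hand": 44},
    {"offset": [0.5,31,178],"roll": -0.094,"hand": 44},
    {"offset": [0.5,31,178],"roll": -0.094,"hand": 44},
    {"offset": [0.5,31,178],"roll": -0.094,"hand": 44},
  ],
)

```text
clock: 30.58
tool_pos: [0.4922, -0.4341, 0.0138]
orientation: [180.0, -0.1, -30.5]
force: [1.5, -0.4, 0.6]
opening: 0.044
```

Call:
jog_arm(
  motion=[
    {"offset": [0,0,2],"roll": 0,"hand": 44},
    {"offset": [0,0,2],"roll": 0,"hand": 0},
    {"offset": [0,0,2],"roll": 0,"hand": 0},
    {"offset": [0,0,2],"roll": 0,"hand": 0},
    {"offset": [0,0,2],"roll": 0,"hand": 0},
    {"offset": [0,0,2],"roll": 0,"hand": 0},
    {"offset": [0,0,2],"roll": 0,"hand": 0},
    {"offset": [0,0,-30],"roll": 0,"hand": 0},
    {"offset": [0,0,-70],"roll": 0,"hand": 0},
    {"offset": [0,0,-110],"roll": 0,"hand": 0},
    {"offset": [0,0,-150],"roll": 0,"hand": 0},
    {"offset": [0,0,-165],"roll": 0,"hand": 0},
    {"offset": [0,0,-165],"roll": 0,"hand": 0},
    {"offset": [0,0,-165],"roll": 0,"hand": 0},
  ],
)

```text
clock: 31.75
tool_pos: [0.4914, -0.434, 0.1787]
orientation: [-180.0, -0.1, -30.6]
force: [-0.3, 0.4, -1.5]
opening: 0.0174
```

```bash
python3 -c "
from h import *
st(); hand('w15'); go((.479,.002,.177,-103.4))"
```

```text
{'clock': 31.75, 'tool_pos': [0.4914, -0.434, 0.1787], 'orientation': [-179.9615, -0.1227, -30.6001], 'force': [-0.3453, 0.4467, -1.5226], 'opening': 0.0174, 'joint_pos': [-24.4528, 20.977, -6.612, -0.0284, -62.2849, 83.8659]}
area 8279 max x 45.7 min y -82.5
-75 23.0 41.3
-65 24.0 42.2
-55 25.0 43.5
-45 25.9 44.4
-35 26.9 45.3
(0.479, 0.002, 0.177, -103.4) offset [-231.9, -368.9, 0.5] roll 1.27
```

Held level again, same lateral offset.

Call:
jog_arm(
  motion=[
    {"offset": [-232,-369,0],"roll": 1.27,"hand": 0},
    {"offset": [-232,-369,0],"roll": 1.27,"hand": 0},
    {"offset": [-232,-369,0],"roll": 1.27,"hand": 0},
    {"offset": [-232,-369,0],"roll": 1.27,"hand": 0},
    {"offset": [-232,-369,0],"roll": 1.27,"hand": 0},
    {"offset": [-232,-369,0],"roll": 1.27,"hand": 0},
    {"offset": [-232,-369,0],"roll": 1.27,"hand": 0},
    {"offset": [-232,-369,0],"roll": 1.27,"hand": 0},
    {"offset": [-232,-369,0],"roll": 1.27,"hand": 0},
    {"offset": [-232,-369,0],"roll": 1.27,"hand": 0},
    {"offset": [-232,-369,0],"roll": 1.27,"hand": 0},
    {"offset": [-232,-369,0],"roll": 1.27,"hand": 0},
    {"offset": [-232,-369,0],"roll": 1.27,"hand": 0},
    {"offset": [-232,-369,0],"roll": 1.27,"hand": 0},
    {"offset": [-232,-369,0],"roll": 1.27,"hand": 0},
    {"offset": [-232,-369,0],"roll": 1.27,"hand": 0},
    {"offset": [-232,-369,0],"roll": 1.27,"hand": 0},
    {"offset": [-232,-369,0],"roll": 1.27,"hand": 0},
  ],
)

```text
clock: 33.3
tool_pos: [0.4791, 0.0008, 0.1773]
orientation: [180.0, -0.0, -103.4]
force: [-0.2, -1.4, -0.2]
opening: 0.0175
```

```bash
python3 -c "
from h import *
st(); go((.479,.002,.043,-103.4))"
```

```text
{'clock': 33.3, 'tool_pos': [0.4791, 0.0008, 0.1773], 'orientation': [179.9713, -0.0199, -103.4291], 'force': [-0.2373, -1.3518, -0.1826], 'opening': 0.0175, 'joint_pos': [23.6925, 4.8942, -28.3089, -0.0017, -56.8317, -37.1207]}
(0.479, 0.002, 0.043, -103.4) offset [-1.2, 0.3, 134.3] roll -0.001
```

Call:
jog_arm(
  motion=[
    {"offset": [-0.5,0.3,40],"roll": 0,"hand": 0},
    {"offset": [-0.5,0.3,75],"roll": 0,"hand": 0},
    {"offset": [-0.5,0.3,92],"roll": 0,"hand": 0},
    {"offset": [-0.5,0.3,102],"roll": 0,"hand": 0},
    {"offset": [-0.5,0.3,112],"roll": 0,"hand": 0},
    {"offset": [-0.5,0.3,121],"roll": 0,"hand": 0},
    {"offset": [-0.5,0.3,128],"roll": 0,"hand": 0},
    {"offset": [-0.5,0.3,134.5],"roll": 0,"hand": 0},
    {"offset": [-0.5,0.3,134.5],"roll": 0,"hand": 0},
    {"offset": [-0.5,0.3,134.5],"roll": 0,"hand": 0},
  ],
)

```text
clock: 34.13
tool_pos: [0.4791, 0.0021, 0.043]
orientation: [180.0, -0.0, -103.4]
force: [0.3, 0.7, -0.3]
opening: 0.0173
```

Call:
jog_arm(
  motion=[
    {"offset": [0,0,0],"roll": 0,"hand": 38},
    {"offset": [0,0,0],"roll": 0,"hand": 38},
    {"offset": [0,0,0],"roll": 0,"hand": 38},
    {"offset": [0,0,-35],"roll": 0,"hand": 38},
    {"offset": [0,0,-75],"roll": 0,"hand": 38},
    {"offset": [0,0,-115],"roll": 0,"hand": 38},
    {"offset": [-30,-20,-145],"roll": 0,"hand": 38},
    {"offset": [-60,-20,-147],"roll": 0,"hand": 38},
    {"offset": [-60,-20,-147],"roll": 0,"hand": 38},
    {"offset": [-60,-20,-147],"roll": 0,"hand": 38},
    {"offset": [-60,-20,-147],"roll": 0,"hand": 38},
  ],
)

```text
clock: 35.05
tool_pos: [0.5117, 0.056, 0.1898]
orientation: [180.0, -0.0, -103.3]
force: [0.3, -1.0, -0.1]
opening: 0.0385
```

```bash
python3 -c "
from h import *
st(); snap('wrist','w16'); snap('top','top16')
m=blue('w16',(.515,-.006),z=.036); q=fit('w16',m,.036,(.514,-.006,166.7))
blue('top16',(.5,-.4),rows=400)
print('amber'); blue('top16',(.64,.23),z=.004,lo=(20,150,120),hi=(35,255,255),rows=400)
a=cv2.imread('pics/w16.png'); cv2.imwrite('pics/w16c.png',cv2.resize(a[0:230,60:440],None,fx=2,fy=2))
go((.64,.228,.19,-144.5))"
```

```text
{'clock': 35.05, 'tool_pos': [0.5117, 0.056, 0.1898], 'orientation': [179.9603, -0.0115, -103.3207], 'force': [0.252, -0.9703, -0.0821], 'opening': 0.0385, 'joint_pos': [28.1065, 7.6665, -23.2408, -0.0206, -59.1302, -41.4167]}
comp [ 0.51  -0.009] 6166
fit ctr [ 0.5158 -0.0067] yaw 168.3 iou 0.852
comp [ 0.513 -0.014] 264
amber
comp [0.643 0.23 ] 479
comp [ 0.272 -0.217] 401
(0.64, 0.228, 0.19, -144.5) offset [-197.6, -85.0, -0.7] roll 0.718
```

View pics/w16c.png

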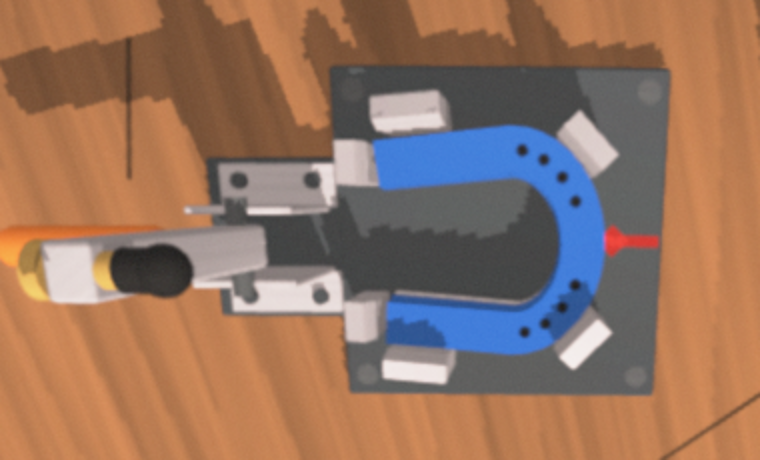

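Call:
jog_arm(
  motion=[
    {"offset": [-213,-70,0],"roll": 0.718,"hand": 44},
    {"offset": [-213,-70,0],"roll": 0.718,"hand": 44},
    {"offset": [-213,-70,0],"roll": 0.718,"hand": 44},
    {"offset": [-213,-70,0],"roll": 0.718,"hand": 44},
    {"offset": [-213,-70,0],"roll": 0.718,"hand": 44},
    {"offset": [-213,-70,0],"roll": 0.718,"hand": 44},
    {"offset": [-213,-70,0],"roll": 0.718,"hand": 44},
    {"offset": [-213,-70,0],"roll": 0.718,"hand": 44},
    {"offset": [-213,-70,0],"roll": 0.718,"hand": 44},
    {"offset": [-213,-70,0],"roll": 0.718,"hand": 44},
    {"offset": [-213,-70,0],"roll": 0.718,"hand": 44},
    {"offset": [-213,-70,0],"roll": 0.718,"hand": 44},
  ],
)

```text
clock: 36.15
tool_pos: [0.6295, 0.2463, 0.1907]
orientation: [180.0, 0.0, -144.5]
force: [-0.0, 1.1, 0.3]
opening: 0.0439
```

```bash
python3 -c "
from h import *
st(); snap('wrist','w17')
m=blue('w17',(.64,.23),z=.004,lo=(8,160,110),hi=(35,255,255))
m=cv2.morphologyEx(m,cv2.MORPH_CLOSE,np.ones((9,9),np.uint8))
q=fit('w17',m,.004,(.643,.23,-144.5),True)
c=m.copy()
a=cv2.imread('pics/w17.png'); cs,_=cv2.findContours(m,0,1); cv2.drawContours(a,cs,-1,(255,0,0),1)
import h
c,s=np.cos(np.radians(q[2])),np.sin(np.radians(q[2])); P=uma(True)/1000@np.array([[c,s],[-s,c]])+q[:2]
cv2.polylines(a,[proj('w17',np.c_[P,np.full(len(P),.004)]).astype(int)],True,(0,255,0),1)
cv2.imwrite('pics/w17c.png',a[:260])
"
```

```text
{'clock': 36.15, 'tool_pos': [0.6295, 0.2463, 0.1907], 'orientation': [179.9972, 0.0372, -144.5066], 'force': [-0.0477, 1.099, 0.2555], 'opening': 0.0439, 'joint_pos': [37.8504, 22.3256, -2.9039, -0.0015, -64.7331, -92.3564]}
comp [0.638 0.231] 8219
fit ctr [0.6377 0.2311] yaw -146.0 iou 0.973
```

View pics/w17c.png

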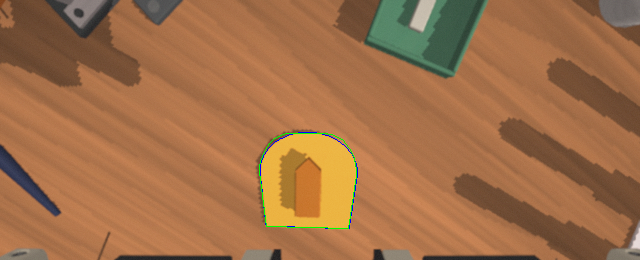

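```bash
python3 -c "
from h import *
go((.6377,.2311,.11,-146),(.6377,.2311,.0175,-146))"
```

```text
(0.6377, 0.2311, 0.11, -146) offset [2.3, -17.2, 80.6] roll 0.026
(0.6377, 0.2311, 0.0175, -146) offset [2.4, -17.2, 173.1] roll 0.026
```

Call:
jog_arm(
  motion=[
    {"offset": [2.3,-17,40],"roll": 0.026,"hand": 46},
    {"offset": [2.3,-17,80],"roll": 0.026,"hand": 46},
    {"offset": [2.3,-17,115],"roll": 0.026,"hand": 46},
    {"offset": [2.3,-17,145],"roll": 0.026,"hand": 46},
    {"offset": [2.3,-17,163],"roll": 0.026,"hand": 46},
    {"offset": [2.3,-17,173],"roll": 0.026,"hand": 46},
    {"offset": [2.3,-17,173],"roll": 0.026,"hand": 46},
    {"offset": [2.3,-17,173],"roll": 0.026,"hand": 46},
    {"offset": [2.3,-17,173],"roll": 0.026,"hand": 0},
    {"offset": [2.3,-17,173],"roll": 0.026,"hand": 0},
    {"offset": [2.3,-17,173],"roll": 0.026,"hand": 0},
    {"offset": [2.3,-17,173],"roll": 0.026,"hand": 0},
    {"offset": [2.3,-17,173],"roll": 0.026,"hand": 0},
    {"offset": [2.3,-17,173],"roll": 0.026,"hand": 0},
  ],
)

```text
clock: 37.37
tool_pos: [0.6379, 0.232, 0.0175]
orientation: [-180.0, 0.0, -146.0]
force: [-0.9, -0.8, 3.8]
opening: 0.0237
```

```bash
python3 -c "
from h import *
st(); go((.5145,-.0065,.19,166.6))"
```

```text
{'clock': 37.3667, 'tool_pos': [0.6379, 0.232, 0.0175], 'orientation': [-179.9918, 0.0325, -145.9688], 'force': [-0.8614, -0.7811, 3.7982], 'opening': 0.0237, 'joint_pos': [36.4051, 32.0614, -12.2942, 0.0133, -45.6123, -92.3832]}
(0.5145, -0.0065, 0.19, 166.6) offset [235.6, -128.6, -172.6] roll 0.828
```

Call:
jog_arm(
  motion=[
    {"offset": [0,0,-35],"roll": 0,"hand": 0},
    {"offset": [0,0,-75],"roll": 0,"hand": 0},
    {"offset": [0,0,-115],"roll": 0,"hand": 0},
    {"offset": [0,0,-155],"roll": 0,"hand": 0},
    {"offset": [30,-16,-190],"roll": 0.1,"hand": 0},
    {"offset": [235.6,-128.6,-200],"roll": 0.828,"hand": 0},
    {"offset": [235.6,-128.6,-200],"roll": 0.828,"hand": 0},
    {"offset": [235.6,-128.6,-200],"roll": 0.828,"hand": 0},
    {"offset": [235.6,-128.6,-200],"roll": 0.828,"hand": 0},
    {"offset": [235.6,-128.6,-200],"roll": 0.828,"hand": 0},
    {"offset": [235.6,-128.6,-200],"roll": 0.828,"hand": 0},
    {"offset": [235.6,-128.6,-200],"roll": 0.828,"hand": 0},
    {"offset": [235.6,-128.6,-200],"roll": 0.828,"hand": 0},
    {"offset": [235.6,-128.6,-200],"roll": 0.828,"hand": 0},
    {"offset": [235.6,-128.6,-200],"roll": 0.828,"hand": 0},
  ],
)

```text
clock: 38.62
tool_pos: [0.5147, -0.0059, 0.2169]
orientation: [180.0, -0.0, 166.6]
force: [0.1, 0.8, -1.2]
opening: 0.0235
```

```bash
python3 -c "
from h import *
st(); T=tool(); f='w18'; snap('wrist',f); im=cv2.imread(f'pics/{f}.png'); m=cv2.inRange(cv2.cvtColor(im,cv2.COLOR_BGR2HSV),(20,140,90),(35,255,255)); m[250:]=0
n,l,s,c=cv2.connectedComponentsWithStats(m); i=1+s[1:,4].argmax(); v,u=np.nonzero(l==i); p=(px(f,np.c_[u,v],T[2,3]-.0135)-T[:3,3])@T[:3,:3]*1000
print(s[i],'toe x',np.percentile(p[:,0],99.9))
for x in(15,20,25,30,35,40,43): k=abs(p[:,0]-x)<.7; print(x,p[k,1].min().round(1),p[k,1].max().round(1))
go((.5146,-.0063,.1,166.6),(.5146,-.0063,.055,166.6))"
```

```text
{'clock': 38.6167, 'tool_pos': [0.5147, -0.0059, 0.2169], 'orientation': [179.994, -0.0023, 166.6473], 'force': [0.1485, 0.7962, -1.19], 'opening': 0.0235, 'joint_pos': [21.2155, 6.2808, -21.0439, -0.007, -62.6738, -124.565]}
[ 234  171  187   79 9923] toe x 47.66177210175933
15 -44.3 44.7
20 -43.5 43.9
25 -41.7 42.1
30 -38.5 38.9
35 -34.4 34.8
40 -27.6 28.4
43 -22.4 23.7
(0.5146, -0.0063, 0.1, 166.6) offset [-0.0, -0.6, 116.8] roll 0.001
(0.5146, -0.0063, 0.055, 166.6) offset [-0.1, -0.6, 161.8] roll 0.001
```

Call:
jog_arm(
  motion=[
    {"offset": [-1,-0.4,40],"roll": 0,"hand": 0},
    {"offset": [-1,-0.4,80],"roll": 0,"hand": 0},
    {"offset": [-1,-0.4,115],"roll": 0,"hand": 0},
    {"offset": [-1,-0.4,125],"roll": 0,"hand": 0},
    {"offset": [-1,-0.4,135],"roll": 0,"hand": 0},
    {"offset": [-1,-0.4,144],"roll": 0,"hand": 0},
    {"offset": [-1,-0.4,152],"roll": 0,"hand": 0},
    {"offset": [-1,-0.4,158],"roll": 0,"hand": 0},
    {"offset": [-1,-0.4,162],"roll": 0,"hand": 0},
    {"offset": [-1,-0.4,162],"roll": 0,"hand": 0},
    {"offset": [-1,-0.4,162],"roll": 0,"hand": 0},
  ],
)

```text
clock: 39.58
tool_pos: [0.5155, -0.0071, 0.0555]
orientation: [180.0, 0.0, 166.6]
force: [0.8, 0.7, -0.3]
opening: 0.0237
```

Call:
jog_arm(
  motion=[
    {"offset": [0,0,0],"roll": 0,"hand": 40},
    {"offset": [0,0,0],"roll": 0,"hand": 40},
    {"offset": [0,0,0],"roll": 0,"hand": 40},
    {"offset": [0,0,-35],"roll": 0,"hand": 40},
    {"offset": [0,0,-75],"roll": 0,"hand": 40},
    {"offset": [0,0,-115],"roll": 0,"hand": 40},
    {"offset": [-20,0,-135],"roll": 0,"hand": 40},
    {"offset": [-20,0,-135],"roll": 0,"hand": 0},
    {"offset": [-20,0,-135],"roll": 0,"hand": 0},
    {"offset": [-20,0,-135],"roll": 0,"hand": 0},
  ],
)

```text
clock: 40.42
tool_pos: [0.5339, -0.0118, 0.1895]
orientation: [180.0, -0.1, 166.5]
force: [-0.1, -0.2, 0.2]
opening: 0.0254
```

```bash
python3 -c "
from h import *
st(); snap('wrist','w19')
m=blue('w19',(.514,-.006),z=.04,lo=(8,160,110),hi=(35,255,255)); print(m.sum())
m=cv2.morphologyEx(m,cv2.MORPH_CLOSE,np.ones((9,9),np.uint8)); q=fit('w19',m,.04,(.514,-.006,166.6),True)
a=cv2.imread('pics/w19.png'); cv2.imwrite('pics/w19c.png',cv2.resize(a[50:290,160:500],None,fx=2,fy=2))
"
```

```text
{'clock': 40.4167, 'tool_pos': [0.5339, -0.0118, 0.1895], 'orientation': [179.9981, -0.0517, 166.5476], 'force': [-0.1246, -0.1966, 0.1886], 'opening': 0.0254, 'joint_pos': [19.7537, 9.5175, -21.003, -0.0347, -59.5217, -123.1885]}
comp [ 0.327 -0.219] 129
comp [ 0.514 -0.007] 10224
10224
fit ctr [ 0.5149 -0.0066] yaw 167.2 iou 0.952
```

View pics/w19c.png

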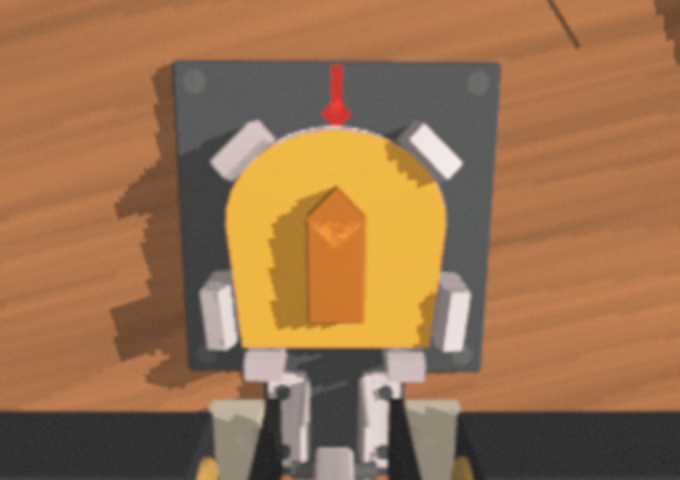

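Call:
jog_arm(
  motion=[
    {"offset": [0,0,-40],"roll": 0,"hand": 0},
    {"offset": [-10,0,-70],"roll": 0,"hand": 0},
    {"offset": [-50,0,-70],"roll": 0,"hand": 0},
    {"offset": [-90,0,-70],"roll": 0,"hand": 0},
    {"offset": [-115,0,-70],"roll": 0,"hand": 0},
    {"offset": [-115,0,-60],"roll": 0,"hand": 0},
    {"offset": [-115,0,-20],"roll": 0,"hand": 0},
    {"offset": [-115,0,20],"roll": 0,"hand": 0},
    {"offset": [-112,0,40],"roll": 0,"hand": 0},
    {"offset": [-112,0,40],"roll": 0,"hand": 0},
  ],
)

```text
clock: 41.3
tool_pos: [0.6386, -0.038, 0.1428]
orientation: [-179.8, -0.7, 166.5]
force: [-1.2, -0.0, -0.7]
opening: 0.0006
```

Call:
jog_arm(
  motion=[
    {"offset": [14,0,-1],"roll": 0,"hand": 0},
    {"offset": [23,0,-2],"roll": 0,"hand": 0},
    {"offset": [34,0,-3],"roll": 0,"hand": 0},
    {"offset": [43,0,-2],"roll": 0,"hand": 0},
    {"offset": [53,0,1],"roll": 0,"hand": 0},
    {"offset": [62,0,4],"roll": 0,"hand": 0},
    {"offset": [71,0,9],"roll": 0,"hand": 0},
    {"offset": [78,0,14],"roll": 0,"hand": 0},
    {"offset": [86,0,22],"roll": 0,"hand": 0},
    {"offset": [92,0,29],"roll": 0,"hand": 0},
    {"offset": [95,0,34],"roll": 0,"hand": 0},
    {"offset": [98,0,40],"roll": 0,"hand": 0},
    {"offset": [100,0,44],"roll": 0,"hand": 0},
    {"offset": [100,0,44],"roll": 0,"hand": 0},
    {"offset": [100,0,44],"roll": 0,"hand": 0},
  ],
)

```text
clock: 42.55
tool_pos: [0.5469, -0.014, 0.1079]
orientation: [179.9, 0.1, 166.6]
force: [-0.9, 1.6, 2.8]
opening: 0.0004
```

Call:
jog_arm(
  motion=[
    {"offset": [1,0,3],"roll": 0,"hand": 0},
    {"offset": [2,0,6],"roll": 0,"hand": 0},
    {"offset": [2,0,8],"roll": 0,"hand": 0},
    {"offset": [2,0,10],"roll": 0,"hand": 0},
    {"offset": [2,0,10],"roll": 0,"hand": 0},
    {"offset": [2,0,10],"roll": 0,"hand": 0},
  ],
)

```text
clock: 43.05
tool_pos: [0.5444, -0.0138, 0.0973]
orientation: [180.0, 0.0, 166.6]
force: [-2.8, 2.1, 5.5]
opening: 0.0006
```

Call:
jog_arm(
  motion=[
    {"offset": [0,0,1.5],"roll": 0,"hand": 0},
    {"offset": [0,0,3],"roll": 0,"hand": 0},
    {"offset": [0,0,3],"roll": 0,"hand": 0},
    {"offset": [0,0,3],"roll": 0,"hand": 0},
  ],
)

```text
clock: 43.38
tool_pos: [0.5439, -0.0137, 0.0948]
orientation: [180.0, 0.0, 166.6]
force: [-7.1, 3.8, 13.7]
opening: 0.0003
```

Call:
jog_arm(
  motion=[
    {"offset": [0,0,1],"roll": 0,"hand": 0},
    {"offset": [0,0,1],"roll": 0,"hand": 0},
    {"offset": [0,0,1],"roll": 0,"hand": 0},
  ],
)

```text
clock: 43.63
tool_pos: [0.5438, -0.0137, 0.094]
orientation: [180.0, -0.0, 166.6]
force: [-8.5, 5.6, 15.9]
opening: 0.0003
```

Call:
jog_arm(
  motion=[
    {"offset": [0,0,-3],"roll": 0,"hand": 0},
    {"offset": [0,0,-20],"roll": 0,"hand": 0},
    {"offset": [0,0,-60],"roll": 0,"hand": 0},
    {"offset": [0,0,-100],"roll": 0,"hand": 0},
    {"offset": [-30,0,-130],"roll": 0,"hand": 0},
    {"offset": [-30,0,-130],"roll": 0,"hand": 0},
    {"offset": [-30,0,-130],"roll": 0,"hand": 0},
    {"offset": [-30,0,-130],"roll": 0,"hand": 0},
  ],
)

```text
clock: 44.3
tool_pos: [0.573, -0.0211, 0.2219]
orientation: [180.0, -0.0, 166.5]
force: [-0.3, 0.5, 0.1]
opening: 0.0007
```

```bash
python3 -c "
from h import *
st(); snap('wrist','w20'); snap('side','side20'); snap('top','top20')
a=cv2.imread('pics/w20.png'); b=cv2.imread('pics/side20.png'); t=cv2.imread('pics/top20.png')
c=np.hstack([cv2.resize(b[150:240,270:390],(400,300),interpolation=2),cv2.resize(t[150:240,220:340],(400,300),interpolation=2)])
cv2.imwrite('pics/fin.png',np.vstack([c,cv2.resize(a[20:260,100:600],(800,300))]))
m=blue('w20',(.514,-.006),z=.04,lo=(8,160,110),hi=(35,255,255)); m=cv2.morphologyEx(m,cv2.MORPH_CLOSE,np.ones((35,35),np.uint8)); fit('w20',m,.04,(.514,-.006,166.6),True)
"
```

```text
{'clock': 44.3, 'tool_pos': [0.573, -0.0211, 0.2219], 'orientation': [179.9869, -0.0322, 166.5463], 'force': [-0.2647, 0.5053, 0.1364], 'opening': 0.0007, 'joint_pos': [17.4116, 11.6854, -13.7242, -0.0307, -64.6114, -120.8521]}
comp [ 0.512 -0.006] 8295
comp [ 0.632 -0.035] 193
fit ctr [ 0.5147 -0.007 ] yaw 167.1 iou 0.952
```

View pics/fin.png

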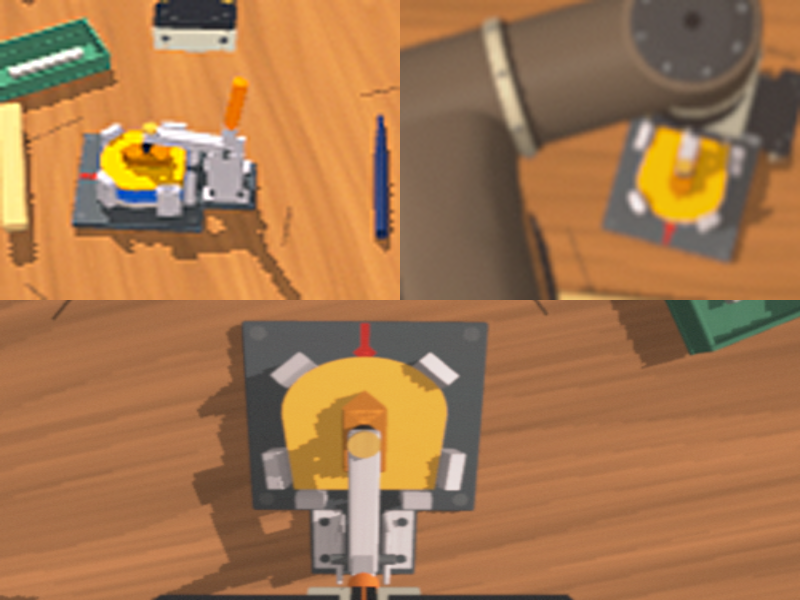

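```bash
python3 -c "
from h import *
print(order.close_job()); st()"
```

```text
the job is handed in; nothing more can be done
None
the job is handed in; nothing more can be done
```

The lift package is stacked and clamped, and the job is handed in; it ended at about 44 s of the 210 s allowed. I swung the clamp back and put the marker in the green tray. Then I stacked the steel shoe, all three blue rim pads and the amber frog pad in the pocket with their toes to the red mark. Last, I brought the clamp down on the frog with about 16 N.

**Last checks**
- **Frog pad:** it sits at (0.515, -0.007) m with yaw 167.1°. My estimates of the pocket centre range from (0.5145, -0.0065) to (0.5155, -0.006) m, yaw about 166.6°.
- **Clamp:** after I let go, the arm stayed down with its tip on the frog. The contact force was not measured once the arm was clear. It follows only from the push used.
- **Marker and bystanders:** the marker is in the tray. The brush and pritchel look unmoved in the last picture; I did not measure the bystanders.

**Things that disagreed or went off plan**
- **Pocket centre estimates:** the hand-picked reading of the shoe in the pocket came out about 2–3 mm nearer the robot than the others. The shoe went in without any contact force.
- **First rim pad:** I re-gripped it once because the first grip was too high. It then hung about 11° heel-down in the gripper, but it looked flat once released.
- **Third rim pad:** it measured 168.3° in yaw, 1–2° more than the other parts, which is within the toe tolerance.

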